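# Load a binocular cover plate into the sprung nest on the bench vise

### The job

The thin aluminium cover plate lies flat on the granite surface plate: slide it along the stone until one end overhangs an edge far enough for you to take it by that end from the sides. Then load it into the nest clamped in the black vise - push its leading end between the side walls and against the sprung brass plunger, lower the end you hold behind the fixed tail stop - so that it is let go lying flat on the nest's floor and square between the walls, with the plunger holding it against the stop. Leave the objective housing, eyepiece, focusing knob and parts cup standing where they are.

Things in the scene. Friction and masses are not known exactly. Their poses are not given: they have to be found in the camera images.
- plate: Loose aluminium cover plate, 120 (x) x 60 (y) x 3 mm, 50 to 85 g, bright, corners rounded 6 mm, a small screw hole at each. Origin: centre of its underside; x along its length. Both ends alike. Starts flat and wholly on the stone, x roughly along the stone's x. Lying flat it is too thin to pinch; pressed from above with a few newtons it can be dragged (friction on the stone about 0.3, far less than under the fingertips).
- plate_end_a (a point): Middle of the plate's +x end edge, at the underside (60 mm from its origin).
- plate_end_b (a point): Middle of the plate's -x end edge, at the underside (60 mm from its origin).
- stone: Fixed dark granite surface plate, 200 (x) x 150 (y) x 50 mm. Origin: centre of its underside on the worktop; top 50 mm up. Its -x side faces roughly to the robot (yaw within about 15 degrees). The space beside its upright sides is free down to the worktop.
- vise: Fixed black bench vise. Origin: middle of its foot on the worktop, below the middle of the gap between the jaws; x points away from the robot (yaw within about 17 degrees), z up. A dark grey nest is clamped in the jaws, square to them, its length along x, with its long centre line anywhere from 15 mm to one side to 15 mm to the other (y) of the vise's middle: find it by touch or by eye.
- jaws (a point): Middle of the vise's jaws, level with their tops, 112 mm above the worktop; axes as the vise's. Jaws 100 mm wide in y. The nest's flat floor lies 38 mm above this point; the seated plate's centre is at x 0. The floor is 38 mm wide from x -74 to -8 mm, so fingers on the plate's edges pass down beside it to the jaws; 80 mm wide (both sides upright, 14 mm deep) from x -8 to 98.
- nest_level (a point): Point on the level of the nest's floor, 150 mm above the worktop, over the vise's origin. On the nest's own centre line: a tail stop (x -70 to -60 mm, 20 wide, 5 high), its +x face bearing on the seated plate's end; two steel side walls, x 10 to 66, 5 high, inner faces 31 mm either side of the line (1 mm clearance for the plate), with 5 mm lead-ins flared to 33.6 at x 4.6.
- plunger (a joint): Travel in m of the sprung brass plunger on the nest's centre line, 26 mm wide, 6 mm high. 0: face at x 57 mm (spring 2.4 N); 0.003: x 60, as behind the seated plate (4.2 N); 0.007: x 64, pushed home on its rigid end (6.6 N), when the plate has 4 mm to spare at the tail stop. A spring housing 14 mm high stands behind it at x 86 to 98.
- vise_lever (a point): Black knob at the upper end of the vise's steel lever arm, on the robot's side: x -108 mm, y 75 mm, 94 mm high in the vise's frame. The lever keeps the nest clamped; not to be operated.
- housing: Bystander: loose aluminium objective housing, standing round stepped barrel, 60 mm diameter, 90 mm high. Origin: centre of its underside.
- eyepiece: Bystander: loose blue anodised eyepiece standing upright, 44 mm diameter, 52 mm high. Origin: centre of its underside.
- focus_knob: Bystander: loose silver focusing knob, a disc 50 mm diameter, 26 mm high. Origin: centre of its underside.
- parts_cup: Bystander: loose grey plastic cup, 76 mm across the rim, 60 mm high, empty. Origin: centre of its underside.
Things that resemble listed ones, but are neither listed nor needed, are in the scene too. Of the things like the plate, leave any that is brown or turquoise; of the rest the smaller one is meant.

How it is judged (in metres and radians):
On the way:
1. the plate lies flat on the stone with one end overhanging an edge by at least 20 mm ((x of any of plate_end_a, plate_end_b in the frame of stone above 0.12 m or x of any of plate_end_a, plate_end_b in the frame of stone below -0.12 m or y of any of plate_end_a, plate_end_b in the frame of stone above 0.095 m or y of any of plate_end_a, plate_end_b in the frame of stone below -0.095 m) and z of plate in the frame of stone between 0.047 and 0.053 m and angle between plate's own z axis and vertical below 0.05 rad), for 0.2 s.
At the end, for the whole second after the job is handed in: The plate lies released and still in the nest: underside within 1.5 mm of the floor, flat to 0.025 rad, square to the vise to 0.05 rad, centre within 2.5 mm along and 18 mm across the vise's middle, plunger held in by 1.5 to 4.5 mm; the bystanders stand upright within 20 mm of their places (x of plate in the frame of nest_level between -0.0025 and 0.0025 m and y of plate in the frame of nest_level between -0.018 and 0.018 m and value of joint plunger between 0.0015 and 0.0045 m and z of plate in the frame of nest_level between -0.0015 and 0.0015 m and angle between the z axis of plate and the z axis of nest_level, either way round below 0.025 rad and angle between the x axis of plate and the x axis of nest_level, either way round below 0.05 rad and angle between each of plate, housing, eyepiece, focus_knob, parts_cup's own z axis and vertical below 0.1 rad and linear speed of plate below 0.01 m/s and angular speed of plate below 0.1 rad/s and distance of each of housing, eyepiece, focus_knob, parts_cup from where it was at the start of the episode below 0.02 m); the robot touches nothing.
It fails at once if the aluminium objective housing is knocked over or shifted by more than 20 mm (distance of housing from where it was at the start of the episode above 0.02 m or angle between housing's own z axis and vertical above 0.3 rad).
It fails at once if the blue eyepiece is knocked over or shifted by more than 20 mm (distance of eyepiece from where it was at the start of the episode above 0.02 m or angle between eyepiece's own z axis and vertical above 0.3 rad).
It fails at once if the focusing knob is knocked over or shifted by more than 20 mm (distance of focus_knob from where it was at the start of the episode above 0.02 m or angle between focus_knob's own z axis and vertical above 0.3 rad).
It fails at once if the parts cup is knocked over or shifted by more than 20 mm (distance of parts_cup from where it was at the start of the episode above 0.02 m or angle between parts_cup's own z axis and vertical above 0.3 rad).
It also fails if it takes over 72 s, if anything falls off the work surface, if the arm or the gripper's body presses on something with over 40 N, if the wrist force passes 120 N, or if a joint passes its speed limit or range.

### The arm

A 6-joint arm with a two-finger parallel gripper is mounted at the origin on the work surface. World frame = base frame: x ahead of the robot, y to its left, z up, the work surface at z = 0. Lengths are in m, angles in degrees, forces in N, time in s.
With the tool pointing down it reaches from about 0.275 to 0.875 m from the base axis. Payload 12.5 kg.
Tool frame: the origin (TCP) lies at the very end of the fingers, on their centre line; the grasp point (between the pads) lies 19 mm behind it; z points along the fingers, y is the direction in which the jaws open and shut (so a half turn about z gives the same grasp; the last joint's range is limited). The gripper opens to 85 mm and grips with 20 to 120 N. Pads are 22 mm wide; open, the fingers measure 114 mm over their backs; the gripper's body (76 mm by 85 mm) begins 54 mm behind the grasp point. The pads swing forward as they close: fully open they stand 13 mm farther back than shut.
Start: joints at [71.815, 20.094, 94.641, -0, 65.266, -4.847], TCP at [0.127, 0.535, 0.231] pointing down, gripper open.
Joint ranges: [-157.81, 157.81], [-45, 120.19], [0.68, 151.7], [-89.99, 269.99], [4.06, 180], [-164.3, 164.3]. Speed limits (degrees/s): [127.2, 127.2, 159.86, 180, 180, 180].

### API

Orientations are given as a 3x3 rotation matrix whose columns are the frame's x, y, z axes.
In Python, from bench import * gives the robot as it stands.
- The arm moves only by the shell command python3 -m handwheel 'ROWS' [FORCE]. ROWS is JSON, a list of rows, each an object of numbers: "tx", "ty", "tz": the shift along the world's x, y, z in cm; "wx", "wy", "wz": the turn, a rotation vector about the world's x, y, z in rad; "grip": the finger opening in cm, from 0 to 8.54. A call has exactly 5 rows; each row shifts and turns the commanded pose from where the row before left it; what a row does not reach is not made up. A row lasts 1/8 s, in which the tool goes at most 62.5 mm and 10.7 degrees, less where a joint would pass 70% of its speed; a pose out of reach is approached as far as the arm can. A call with a gripper value outside its range is refused whole. The fingers move at their own pace and stop on an object; FORCE is the grip in N (left out, the last holds). Time passes only in rows, so rows that do not move let the fingers close, or fill a call up. It gives the time, the measured TCP pose, the force and the opening at its end, in the units of the state.
- get_obs(): the state, without advancing time (a new reading comes with each control period).
- get_image(name): name is "scene" or "top"; returns a dict with "frame" (384x512x3 uint8, blue, green, red), "fx", "fy", "cx", "cy" (pixels), "extrinsics" (4x4, takes a point from camera to world coordinates). Camera axes: x right, y up, looking along -z (the intrinsics and any distortion apply to the point x, -y, -z); pixel columns grow to the right and rows downward; lengths in m; the calibration is good to about 2 mm. A picture is of the moment at which its call begins. There is no depth.
- finish_job(): hands the job in, once; it reports no verdict.
The state is a dict: "time": time; "q": joint angles; "dq": joint speeds; "joint_efforts": joint torques, N m; "ee_pos": TCP position; "tool_rot": TCP orientation; "contact_force": force on the tool from outside, world axes, zero at the start; "wrist_torque": the same for the moment, N m; "gripper_width": finger opening in m.
Only numpy, scipy, OpenCV 4.12 (cv2) and the standard library are available. Lean on these libraries where they do the work, as an engineer would, in place of code of your own. Each camera call takes 0.05 s, during which the arm holds its last target.

## Working session

There is one attempt and no reset: what is moved stays moved. The work goes in short steps, Python scripts to look and compute and a shell command to move; the robot and the scene stay as the last step left them, time stands still between calls to the robot, and variables do not carry over. Pictures are saved under pics/ and viewed, and the job is handed in when it is done.

```bash
ls; mkdir -p pics; python3 - <<'E'
from bench import *
import cv2
for n in ("scene","top"):
    d=get_image(n); cv2.imwrite(f"pics/{n}0.png",d["frame"]); print(n,d["fx"],d["fy"],d["cx"],d["cy"],[k for k in d]); print(d["extrinsics"])
print(get_obs())
E
```

```text
pics
scene 483.23222476986325 483.23222476986325 260.25362923806273 193.61876429674388 ['frame', 'fx', 'fy', 'cx', 'cy', 'extrinsics']
[[-0.80523391 -0.44075612  0.39665148  1.10541782]
 [ 0.5926837  -0.57795068  0.56098043  0.78836838]
 [-0.01801057  0.68680933  0.72661445  1.11809414]
 [ 0.          0.          0.          1.        ]]
top 475.12718785763855 475.12718785763855 259.19225714258795 195.69983589375587 ['frame', 'fx', 'fy', 'cx', 'cy', 'extrinsics']
[[-0.01213051  0.99441719 -0.10482032  0.37694104]
 [-0.99988383 -0.01303066 -0.00790695  0.00906033]
 [-0.00922869  0.10471222  0.99445974  1.74916501]
 [ 0.          0.          0.          1.        ]]
{'time': 0.1, 'q': array([ 7.18133190e+01,  2.01220831e+01,  9.46731806e+01, -2.29815924e-04,
        6.52657011e+01, -4.84733253e+00]), 'dq': array([ 0.04221261, -0.020617  , -0.19519934, -0.02148806, -0.09796847,
       -0.05532401]), 'joint_efforts': array([ 5.19452556e-06, -5.06829393e+01, -2.91877127e+01, -1.54068780e-04,
        2.64791350e-03,  1.85770187e-05]), 'ee_pos': array([0.12677852, 0.53488226, 0.23080498]), 'tool_rot': array([[-9.73021028e-01,  2.30716215e-01, -3.28639256e-04],
       [ 2.30716433e-01,  9.73020505e-01, -1.01201786e-03],
       [ 8.62838044e-05, -1.06053714e-03, -9.99999434e-01]]), 'contact_force': array([0.16507451, 0.15743485, 0.56106484]), 'wrist_torque': array([ 0.00293209, -0.003255  , -0.03329755]), 'gripper_width': 0.0853177013476496}
```

View pics/scene0.png

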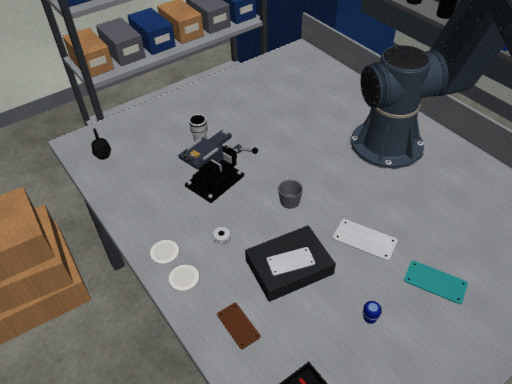

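View pics/top0.png

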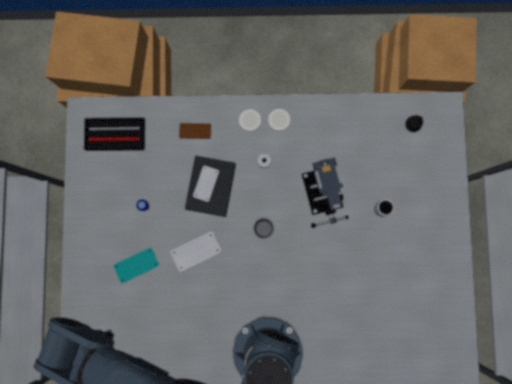

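The scene view shows the stone at (290,262) with a bright plate on it at (291,262), the vise and nest at (213,160), and the cup at (290,194). The things resembling the plate, in scene pixels, are:
- bright at (291,262), on the stone
- larger bright at (365,238), on the bench
- turquoise at (436,281)
- brown at (238,325)

The one on the stone fits: it is bright, it is the smaller of the two bright ones, and it lies on the stone. I'll confirm in crops and measure.

```bash
cat > h.py <<'E'
import numpy as np, cv2
from bench import *
def ray(d,u,v):
    E=np.array(d["extrinsics"]); r=np.array([(u-d["cx"])/d["fx"],-(v-d["cy"])/d["fy"],-1.0])
    return E[:3,3],E[:3,:3]@r
def onz(d,u,v,z):
    o,r=ray(d,u,v); return o+r*(z-o[2])/r[2]
def proj(d,p):
    E=np.array(d["extrinsics"]); q=E[:3,:3].T@(np.asarray(p)-E[:3,3])
    return np.array([d["cx"]+d["fx"]*q[0]/-q[2], d["cy"]-d["fy"]*q[1]/-q[2]])
def two(d1,p1,d2,p2):
    o1,r1=ray(d1,*p1);o2,r2=ray(d2,*p2)
    A=np.stack([r1,-r2],1); t=np.linalg.lstsq(A,o2-o1,rcond=None)[0]
    a=o1+t[0]*r1;b=o2+t[1]*r2
    return (a+b)/2,np.linalg.norm(a-b)
def crop(d,x0,y0,x1,y1,s,fn):
    cv2.imwrite(fn,cv2.resize(d["frame"][y0:y1,x0:x1],None,fx=s,fy=s,interpolation=cv2.INTER_CUBIC))
E
python3 - <<'E'
from h import *
s=get_image("scene");t=get_image("top")
import pickle; pickle.dump((s,t),open("im0.pkl","wb"))
crop(s,230,210,410,310,4,"pics/c1.png")
crop(s,170,100,300,220,5,"pics/c2.png")
a=t["frame"][140:240,160:260]; b=t["frame"][140:240,290:400]
cv2.imwrite("pics/c3.png",cv2.resize(np.hstack([a,b]),None,fx=3.8,fy=3.8,interpolation=cv2.INTER_CUBIC))
E
```

```text
(no output)
```

View pics/c1.png

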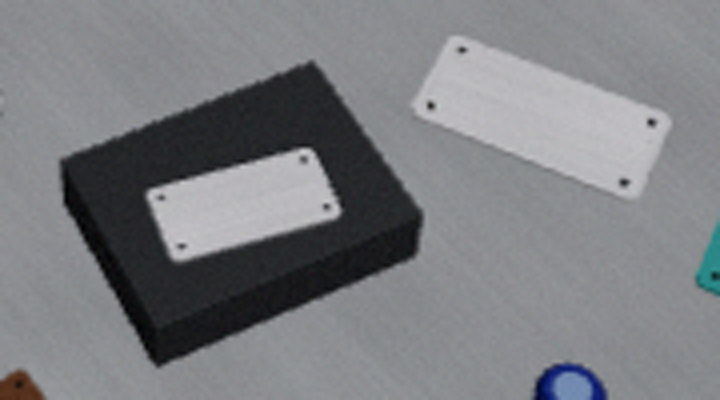

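View pics/c2.png

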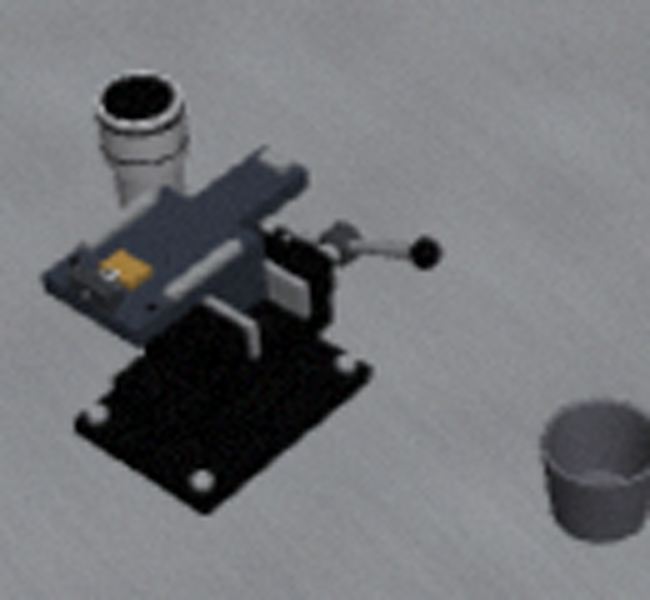

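View pics/c3.png

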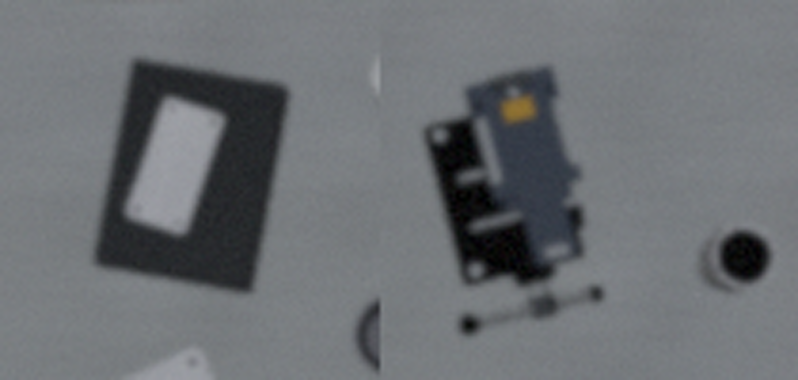

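Confirmed: the stone's plate has its corners at scene ~(267,257), (307,247), (315,264), (273,275), and is smaller than the bench one. Now measuring the stone, plate and nest.

```bash
python3 - <<'E'
from h import *
import pickle
s,t=pickle.load(open("im0.pkl","rb"))
S=[(230+x/4,210+y/4) for x,y in [(312,62),(422,215),(160,328),(62,160)]]
T=[(160+x/3.8,140+y/3.8) for x,y in [(97,262),(135,60),(287,90),(250,290)]]
for nm,d,P,z in (("s",s,S,.05),("t",t,T,.05)):
    W=np.array([onz(d,u,v,z) for u,v in P]); print(nm,W.round(4).tolist(),"c",W.mean(0).round(4)); 
    print(np.linalg.norm(W-np.roll(W,-1,0),axis=1).round(3))
    (c,sz,a)=cv2.minAreaRect(W[:,:2].astype(np.float32)*1000); print(c,sz,a)
# plate mask
for nm,d,box in (("s",s,(255,235,325,285)),("t",t,(180,155,240,215))):
    x0,y0,x1,y1=box; g=cv2.cvtColor(d["frame"],cv2.COLOR_BGR2GRAY)[y0:y1,x0:x1]
    gg=cv2.resize(g,None,fx=8,fy=8,interpolation=cv2.INTER_CUBIC)
    th=cv2.inRange(gg,105,255); n,l,st,ce=cv2.connectedComponentsWithStats(th)
    cx,cy=((291-x0)*8,(262-y0)*8) if nm=="s" else ((206-x0)*8,(184-y0)*8)
    m=(l==l[cy,cx]).astype(np.uint8); c=max(cv2.findContours(m,0,1)[0],key=cv2.contourArea)[:,0]
    W=np.array([onz(d,x0+(p[0]+.5)/8-.5,y0+(p[1]+.5)/8-.5,.053)[:2] for p in c])
    print("plate",nm,gg[cy,cx],cv2.minAreaRect((W*1000).astype(np.float32)))
# plunger orange
for nm,d in (("s",s),("t",t)):
    h=cv2.cvtColor(d["frame"],cv2.COLOR_BGR2HSV); m=cv2.inRange(h,(8,110,80),(30,255,255)); 
    x0,y0,x1,y1=(170,120,260,200) if nm=="s" else (300,150,360,215)
    ys,xs=np.nonzero(m[y0:y1,x0:x1]); print("plunger",nm,xs.mean()+x0,ys.mean()+y0,len(xs),onz(d,xs.mean()+x0,ys.mean()+y0,.156))
b=t["frame"][150:220,295:355]; cv2.imwrite("pics/v1.png",cv2.resize(b,None,fx=8,fy=8,interpolation=cv2.INTER_CUBIC))
b=s["frame"][125:185,175:240]; cv2.imwrite("pics/v2.png",cv2.resize(b,None,fx=10,fy=10,interpolation=cv2.INTER_CUBIC))
E
```

```text
s [[0.4882, 0.1474, 0.05], [0.5153, 0.2926, 0.05], [0.7072, 0.2568, 0.05], [0.6806, 0.1105, 0.05]] c [0.5978 0.2019 0.05  ]
[0.148 0.195 0.149 0.196]
(597.9248046875, 201.57786560058594) (148.71669006347656, 195.96632385253906) 79.43608093261719
t [[0.5117, 0.2877, 0.05], [0.7048, 0.2521, 0.05], [0.6738, 0.1069, 0.05], [0.4834, 0.1431, 0.05]] c [0.5934 0.1974 0.05  ]
[0.196 0.148 0.194 0.147]
(594.102294921875, 197.5984649658203) (148.4149932861328, 197.239990234375) 79.23406219482422
plate s 187 ((605.344970703125, 213.3922576904297), (62.7066764831543, 121.8674087524414), 71.008056640625)
plate t 152 ((603.9474487304688, 215.49105834960938), (62.21099853515625, 121.87773132324219), 71.05237579345703)
plunger s 195.06976744186045 153.30232558139534 43 [ 0.63683107 -0.20584435  0.156     ]
plunger t 325.875 168.45 40 [ 0.63472948 -0.20530074  0.156     ]
```

View pics/v1.png

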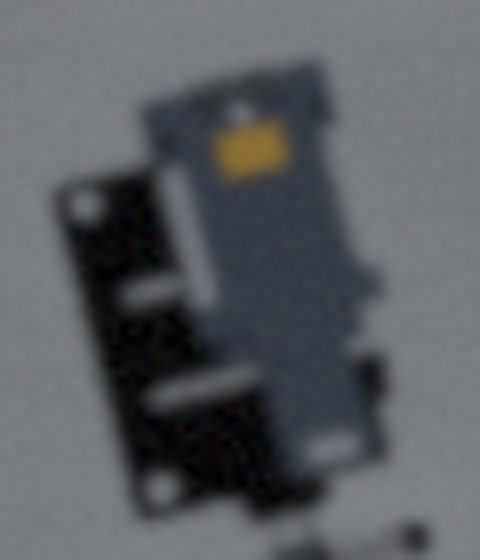

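View pics/v2.png

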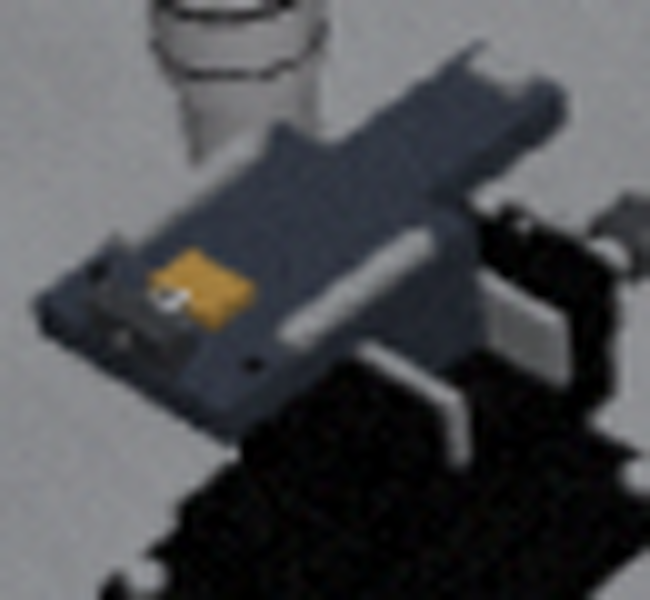

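```bash
python3 - <<'E'
from h import *
import pickle
s,t=pickle.load(open("im0.pkl","rb"))
def wt(x,y): return onz(t,295+(x+.5)/8-.5,150+(y+.5)/8-.5,.155)
def ws(x,y): return onz(s,175+(x+.5)/10-.5,125+(y+.5)/10-.5,.155)
for nm,P in (("t",[wt(330,447),wt(252,150)]),("s",[ws(505,80),ws(202,288)]),("wall s near (-y? )",[ws(425,235),ws(290,340)]),("wall s far",[ws(275,130),ws(125,240)]),("wall t",[wt(208,303),wt(170,172)])):
    d=P[1]-P[0]; print(nm,np.round(P,4).tolist(),"len",np.linalg.norm(d[:2]),"yaw",np.degrees(np.arctan2(d[1],d[0])))
# foot bolts (z~0.012?) and lever knob
k,e=two(s,(170+426/5-.5,100+252/5-.5),t,(290+(470-380)/3.8-.5,140+325/3.8-.5)); print("knob",k,e)
E
```

```text
t [[0.5087, -0.2354, 0.155], [0.6354, -0.2061, 0.155]] len 0.1300232371524659 yaw 13.041914121559039
s [[0.5116, -0.2331, 0.155], [0.6372, -0.2073, 0.155]] len 0.1282461220043031 yaw 11.608315508468623
wall s near (-y? ) [[0.5712, -0.1867, 0.155], [0.6284, -0.1716, 0.155]] len 0.05917087394194157 yaw 14.817563262707893
wall s far [[0.5814, -0.2564, 0.155], [0.6445, -0.2402, 0.155]] len 0.06515071672625614 yaw 14.415180814926488
wall t [[0.5703, -0.1858, 0.155], [0.6264, -0.1711, 0.155]] len 0.05797759218943851 yaw 14.629217442342403
knob [ 0.44723693 -0.16477645  0.096114  ] 0.0023354580322155066
```

```bash
python3 - <<'E'
from h import *
import pickle
s,t=pickle.load(open("im0.pkl","rb"))
def fitedge(d,p,q,z,hw=2.5,ch=None):
    # p,q approx pixel ends; sample perpendicular gradient peaks
    g=cv2.GaussianBlur(cv2.cvtColor(d["frame"],cv2.COLOR_BGR2GRAY).astype(np.float32),(0,0),.7)
    p=np.array(p,float);q=np.array(q,float);u=(q-p)/np.linalg.norm(q-p);n=np.array([-u[1],u[0]])
    pts=[]
    for a in np.linspace(.08,.92,60):
        c=p+(q-p)*a; o=np.arange(-hw,hw+.01,.1); P=c+o[:,None]*n
        v=cv2.remap(g,P[:,0].astype(np.float32)[None],P[:,1].astype(np.float32)[None],1)[0]
        w=np.abs(np.gradient(v))**2; pts.append(c+n*(w*o).sum()/w.sum())
    vx,vy,x0,y0=cv2.fitLine(np.array(pts,np.float32),cv2.DIST_HUBER,0,.01,.01).ravel()
    a=np.array([x0,y0]);b=np.array([vx,vy]); L=np.linalg.norm(q-p)/2*.8
    A=onz(d,*(a-b*L),z);B=onz(d,*(a+b*L),z);D=(B-A)[:2]
    return A.round(4)[:2],B.round(4)[:2],np.degrees(np.arctan2(D[1],D[0])).round(2)
T=lambda x,y:(295+(x+.5)/8-.5,150+(y+.5)/8-.5)
S=lambda x,y:(175+(x+.5)/10-.5,125+(y+.5)/10-.5)
print("foot left t",fitedge(t,T(140,512),T(62,195),.012))
print("nest back t",fitedge(t,T(145,105),T(318,62),.15))
print("nest right t",fitedge(t,T(362,265),T(322,75),.15))
print("nest tail left t",fitedge(t,T(285,475),T(255,380),.15))
print("nest tail right t",fitedge(t,T(382,455),T(362,370),.15))
print("nest back s",fitedge(s,S(230,430),S(45,305),.15))
print("wall s near out",fitedge(s,S(295,348),S(435,238),.155))
print("nest front right s",fitedge(s,S(345,330),S(235,432),.15))
print("nest tail s",fitedge(s,S(440,192),S(545,120),.15))
C=lambda x,y:(170+(x+.5)/5-.5,100+(y+.5)/5-.5)
print("foot s L",fitedge(s,C(85,430),C(205,512),.012)); print("foot s R",fitedge(s,C(205,512),C(370,375),.012))
E
```

```text
foot left t (array([ 0.6322, -0.1352]), array([ 0.5151, -0.1635]), np.float64(-166.43))
nest back t (array([ 0.6594, -0.1689]), array([ 0.674, -0.228]), np.float64(-76.14))
nest right t (array([ 0.6593, -0.2366]), array([ 0.5936, -0.247 ]), np.float64(-171.05))
nest tail left t (array([ 0.5318, -0.2085]), array([ 0.4996, -0.2182]), np.float64(-163.35))
nest tail right t (array([ 0.5408, -0.2568]), array([ 0.5113, -0.2583]), np.float64(-177.15))
nest back s (array([ 0.6807, -0.2206]), array([ 0.6667, -0.1574]), np.float64(102.51))
wall s near out (array([ 0.6196, -0.1707]), array([ 0.5719, -0.1833]), np.float64(-165.21))
nest front right s (array([ 0.6534, -0.1504]), array([ 0.6147, -0.1736]), np.float64(-149.04))
nest tail s (array([ 0.5459, -0.2006]), array([ 0.5101, -0.2081]), np.float64(-168.26))
foot s L (array([ 0.6724, -0.2296]), array([ 0.6514, -0.1451]), np.float64(103.96))
foot s R (array([ 0.6313, -0.1312]), array([ 0.5104, -0.1602]), np.float64(-166.49))
```

Measured so far:

| Item | Value |
|---|---|
| Stone centre | (0.596, 0.1995), yaw -10.7° |
| Plate centre | (0.6045, 0.2144), yaw -19° |
| Plate measured size | 122 x 62 mm, as expected |
| Vise yaw | 13.6° |
| Seated plate centre | about (0.574, -0.220) |

The nest line sits about 8 mm to -y, which is within the stated range.

The plan is to press beyond the plate's centre with the fingers shut, drag it about 88 mm toward the robot's side, and take its near end.

```bash
python3 -m handwheel '[{"tx":4.9,"ty":-3.25,"wz":-0.05,"grip":0},{"tx":4.9,"ty":-3.25,"wz":-0.05,"grip":0},{"tx":4.9,"ty":-3.25,"grip":0},{"tx":4.9,"ty":-3.25,"grip":0},{"tx":4.9,"ty":-3.25,"grip":0}]' 30; python3 -m handwheel '[{"tx":4.9,"ty":-3.25,"grip":0},{"tx":4.9,"ty":-3.25,"grip":0},{"tx":4.9,"ty":-3.25,"tz":-2,"grip":0},{"tx":4.9,"ty":-3.25,"tz":-4,"grip":0},{"tx":4.9,"ty":-3.25,"tz":-4,"grip":0}]'
```

```text
schema error: expected keys tx, ty, tz, wx, wy, wz, grip
schema error: expected keys tx, ty, tz, wx, wy, wz, grip
```

```bash
python3 -m handwheel '[{"tx":4.9,"ty":-3.25,"tz":0,"wx":0,"wy":0,"wz":-0.05,"grip":0},{"tx":4.9,"ty":-3.25,"tz":0,"wx":0,"wy":0,"wz":-0.05,"grip":0},{"tx":4.9,"ty":-3.25,"tz":0,"wx":0,"wy":0,"wz":0,"grip":0},{"tx":4.9,"ty":-3.25,"tz":0,"wx":0,"wy":0,"wz":0,"grip":0},{"tx":4.9,"ty":-3.25,"tz":0,"wx":0,"wy":0,"wz":0,"grip":0}]' 30; python3 -m handwheel '[{"tx":4.9,"ty":-3.25,"tz":0,"wx":0,"wy":0,"wz":0,"grip":0},{"tx":4.9,"ty":-3.25,"tz":0,"wx":0,"wy":0,"wz":0,"grip":0},{"tx":4.9,"ty":-3.25,"tz":-2,"wx":0,"wy":0,"wz":0,"grip":0},{"tx":4.9,"ty":-3.25,"tz":-4,"wx":0,"wy":0,"wz":0,"grip":0},{"tx":4.9,"ty":-3.25,"tz":-4,"wx":0,"wy":0,"wz":0,"grip":0}]'
```

```text
time: 0.82
ee_pos: [0.3732, 0.3714, 0.2313]
tool_rot: [[-0.945, 0.327, 0.0], [0.327, 0.945, 0.0], [0.0, 0.0, -1.0]]
contact_force: [-0.0, 0.5, 0.1]
gripper_width: 0.0002
time: 1.45
ee_pos: [0.6064, 0.2168, 0.1399]
tool_rot: [[-0.945, 0.327, 0.0], [0.327, 0.945, 0.0], [-0.0, 0.0, -1.0]]
contact_force: [0.3, 0.2, 0.5]
gripper_width: -0.0004
```

```bash
python3 -m handwheel '[{"tx":0,"ty":0,"tz":-1,"wx":0,"wy":0,"wz":0,"grip":0},{"tx":0,"ty":0,"tz":-3,"wx":0,"wy":0,"wz":0,"grip":0},{"tx":0,"ty":0,"tz":-1.5,"wx":0,"wy":0,"wz":0,"grip":0},{"tx":0,"ty":0,"tz":0,"wx":0,"wy":0,"wz":0,"grip":0},{"tx":0,"ty":0,"tz":0,"wx":0,"wy":0,"wz":0,"grip":0}]'
```

```text
time: 2.08
ee_pos: [0.6054, 0.2185, 0.0872]
tool_rot: [[-0.945, 0.326, 0.002], [0.326, 0.945, 0.0], [-0.001, 0.001, -1.0]]
contact_force: [0.3, -0.5, -0.1]
gripper_width: -0.0001
```

```bash
python3 - <<'E'
from h import *
s=get_image("scene"); crop(s,200,190,360,310,5,"pics/a1.png")
E
```

```text
(no output)
```

View pics/a1.png

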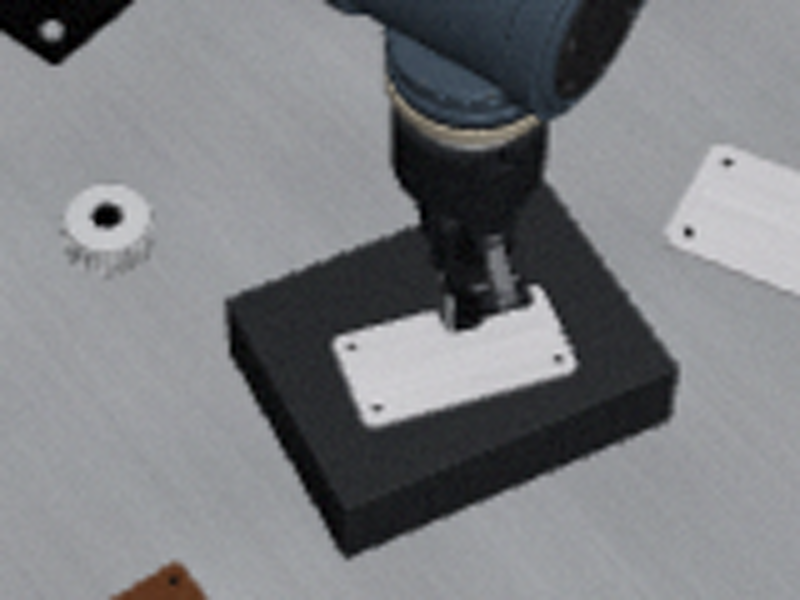

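The picture shows the shut fingertips over the plate's middle, at about (465,325) in the crop, with the stone around it. I'll shift beyond the centre and go down.

```bash
python3 -m handwheel '[{"tx":1.5,"ty":-0.8,"tz":-1.5,"wx":0,"wy":0,"wz":0,"grip":0},{"tx":0,"ty":0,"tz":-1.2,"wx":0,"wy":0,"wz":0,"grip":0},{"tx":0,"ty":0,"tz":-0.3,"wx":0,"wy":0,"wz":0,"grip":0},{"tx":0,"ty":0,"tz":0,"wx":0,"wy":0,"wz":0,"grip":0},{"tx":0,"ty":0,"tz":0,"wx":0,"wy":0,"wz":0,"grip":0}]'; python3 -m handwheel '[{"tx":0,"ty":0,"tz":-0.1,"wx":0,"wy":0,"wz":0,"grip":0},{"tx":0,"ty":0,"tz":-0.1,"wx":0,"wy":0,"wz":0,"grip":0},{"tx":0,"ty":0,"tz":-0.1,"wx":0,"wy":0,"wz":0,"grip":0},{"tx":0,"ty":0,"tz":0,"wx":0,"wy":0,"wz":0,"grip":0},{"tx":0,"ty":0,"tz":0,"wx":0,"wy":0,"wz":0,"grip":0}]'
```

```text
time: 2.75
ee_pos: [0.6201, 0.2103, 0.0566]
tool_rot: [[-0.945, 0.326, 0.001], [0.326, 0.945, 0.0], [-0.001, 0.0, -1.0]]
contact_force: [-0.3, -0.7, -0.2]
gripper_width: -0.0
time: 3.38
ee_pos: [0.6201, 0.2101, 0.0531]
tool_rot: [[-0.945, 0.327, 0.0], [0.327, 0.945, 0.0], [-0.0, 0.0, -1.0]]
contact_force: [0.1, 0.7, 2.7]
gripper_width: 0.0001
```

```bash
python3 -m handwheel '[{"tx":0,"ty":0,"tz":-0.03,"wx":0,"wy":0,"wz":0,"grip":0},{"tx":0,"ty":0,"tz":0,"wx":0,"wy":0,"wz":0,"grip":0},{"tx":0,"ty":0,"tz":0,"wx":0,"wy":0,"wz":0,"grip":0},{"tx":0,"ty":0,"tz":0,"wx":0,"wy":0,"wz":0,"grip":0},{"tx":0,"ty":0,"tz":0,"wx":0,"wy":0,"wz":0,"grip":0}]'
```

```text
time: 4.0
ee_pos: [0.6201, 0.2101, 0.0531]
tool_rot: [[-0.945, 0.327, 0.0], [0.327, 0.945, 0.0], [-0.0, 0.0, -1.0]]
contact_force: [-1.8, -0.8, 5.5]
gripper_width: -0.0002
```

```bash
python3 -m handwheel '[{"tx":-0.4,"ty":0.08,"tz":0,"wx":0,"wy":0,"wz":0,"grip":0},{"tx":-0.6,"ty":0.11,"tz":0,"wx":0,"wy":0,"wz":0,"grip":0},{"tx":-0.6,"ty":0.11,"tz":0,"wx":0,"wy":0,"wz":0,"grip":0},{"tx":-0.6,"ty":0.11,"tz":0,"wx":0,"wy":0,"wz":0,"grip":0},{"tx":-0.6,"ty":0.11,"tz":0,"wx":0,"wy":0,"wz":0,"grip":0}]'
```

```text
time: 4.62
ee_pos: [0.592, 0.2154, 0.0531]
tool_rot: [[-0.945, 0.327, 0.001], [0.327, 0.945, 0.0], [-0.001, 0.001, -1.0]]
contact_force: [1.8, -0.6, 5.1]
gripper_width: 0.0001
```

```bash
python3 - <<'E'
from h import *
s=get_image("scene"); crop(s,200,190,360,310,5,"pics/a2.png")
E
```

```text
(no output)
```

View pics/a2.png

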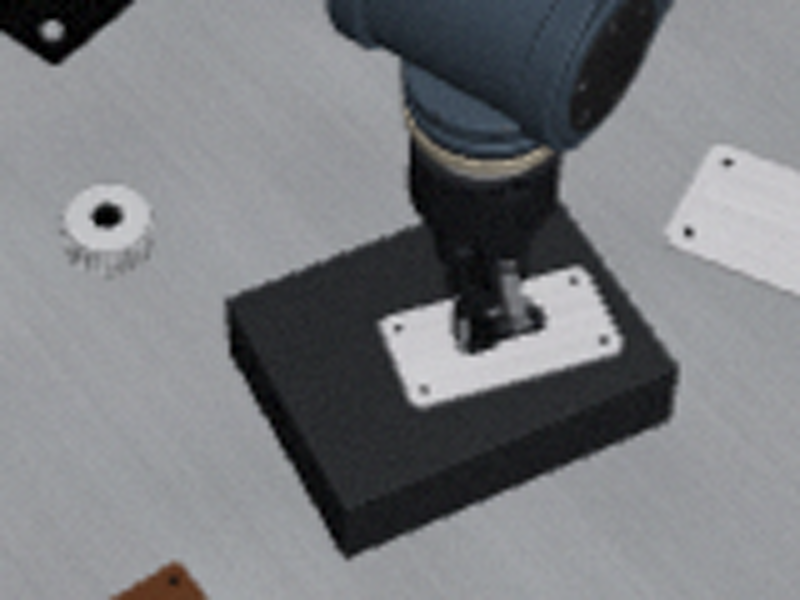

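The plate follows (its near end is now at about (600,315) in the crop). I'll drag the remaining 60 mm.

```bash
python3 -m handwheel '[{"tx":-0.6,"ty":0.11,"tz":0,"wx":0,"wy":0,"wz":0,"grip":0},{"tx":-0.7,"ty":0.13,"tz":0,"wx":0,"wy":0,"wz":0,"grip":0},{"tx":-0.7,"ty":0.13,"tz":0,"wx":0,"wy":0,"wz":0,"grip":0},{"tx":-0.7,"ty":0.13,"tz":0,"wx":0,"wy":0,"wz":0,"grip":0},{"tx":-0.6,"ty":0.11,"tz":0,"wx":0,"wy":0,"wz":0,"grip":0}]';python3 -m handwheel '[{"tx":-0.7,"ty":0.13,"tz":0,"wx":0,"wy":0,"wz":0,"grip":0},{"tx":-0.7,"ty":0.13,"tz":0,"wx":0,"wy":0,"wz":0,"grip":0},{"tx":-0.7,"ty":0.13,"tz":0,"wx":0,"wy":0,"wz":0,"grip":0},{"tx":-0.4,"ty":0.08,"tz":0,"wx":0,"wy":0,"wz":0,"grip":0},{"tx":0,"ty":0,"tz":0,"wx":0,"wy":0,"wz":0,"grip":0}]';  python3 -m handwheel '[{"tx":0,"ty":0,"tz":0.1,"wx":0,"wy":0,"wz":0,"grip":0},{"tx":0,"ty":0,"tz":0.5,"wx":0,"wy":0,"wz":0,"grip":0},{"tx":0,"ty":0,"tz":4,"wx":0,"wy":0,"wz":0,"grip":0},{"tx":-5,"ty":0,"tz":5,"wx":0,"wy":0,"wz":0,"grip":8.5},{"tx":-5,"ty":1,"tz":3,"wx":0,"wy":0,"wz":0,"grip":8.5}]'
```

```text
time: 5.3
ee_pos: [0.5589, 0.2215, 0.0531]
tool_rot: [[-0.945, 0.327, 0.001], [0.327, 0.945, 0.0], [-0.001, 0.001, -1.0]]
contact_force: [1.6, -0.9, 4.8]
gripper_width: -0.0005
time: 5.92
ee_pos: [0.5335, 0.2263, 0.053]
tool_rot: [[-0.945, 0.327, 0.0], [0.327, 0.945, 0.0], [-0.0, 0.0, -1.0]]
contact_force: [-1.9, 0.2, 8.6]
gripper_width: 0.0
time: 6.55
ee_pos: [0.439, 0.2358, 0.1744]
tool_rot: [[-0.945, 0.328, 0.001], [0.328, 0.945, 0.0], [-0.001, 0.001, -1.0]]
contact_force: [0.2, 1.4, 1.2]
gripper_width: 0.0362
```

```bash
python3 - <<'E'
from h import *
s=get_image("scene"); crop(s,200,190,360,310,5,"pics/a3.png"); t=get_image("top"); crop(t,150,130,270,230,6,"pics/a3t.png")
import pickle; pickle.dump((s,t),open("im1.pkl","wb"))
E
```

```text
(no output)
```

View pics/a3.png

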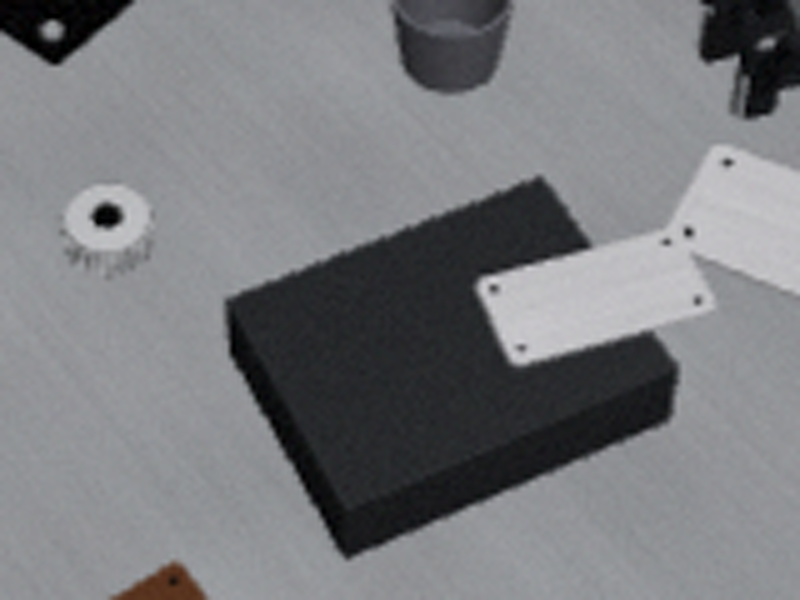

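View pics/a3t.png

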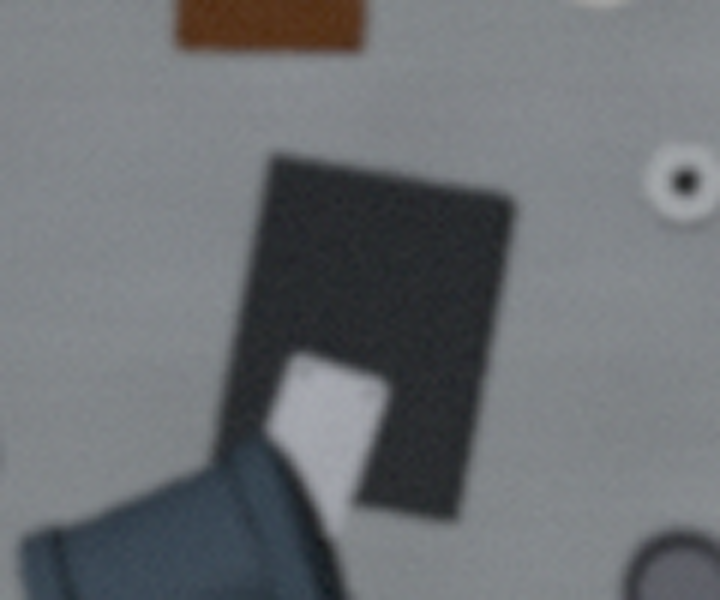

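The near end now overhangs the -x side of the stone (scene crop: end at (690,270), holes at (494,289), (522,349), (698,300), (667,242)). I'll get its pose from the holes.

```bash
python3 - <<'E'
from h import *
import pickle
s,t=pickle.load(open("im1.pkl","rb"))
H=np.array([onz(s,200+(x+.5)/5-.5,190+(y+.5)/5-.5,.053)[:2] for x,y in [(494,289),(522,349),(698,300),(667,242)]])
c=H.mean(0); d=(H[0]+H[1]-H[2]-H[3])/2; yaw=np.arctan2(d[1],d[0]); print(H.round(4).tolist(),c,np.linalg.norm(d),np.degrees(yaw),np.linalg.norm(H[0]-H[1]))
u=np.array([np.cos(yaw),np.sin(yaw)]); e=c-.06*u
X=np.array([.9826,-.1857]);print("end b",e,"stone x",(e-[.596,.1995])@X); print("grasp", e+.013*u, "edge gap")
E
```

```text
[[0.5611, 0.1928], [0.5746, 0.2328], [0.4773, 0.2655], [0.4637, 0.2256]] [0.51917563 0.22916384] 0.10266400910328775 -18.63054103764224 0.04224303817725263
end b [0.46231974 0.24833171] stone x -0.14042227573853028
grasp [0.47463851 0.24417867] edge gap
```

```bash
python3 -m handwheel '[{"tx":2,"ty":0.4,"tz":0,"wx":0,"wy":0,"wz":0.008,"grip":8.5},{"tx":2.1,"ty":0.4,"tz":-2,"wx":0,"wy":0,"wz":0,"grip":8.5},{"tx":0,"ty":0,"tz":-2.5,"wx":0,"wy":0,"wz":0,"grip":8.5},{"tx":0,"ty":0,"tz":0,"wx":0,"wy":0,"wz":0,"grip":8.5},{"tx":0,"ty":0,"tz":0,"wx":0,"wy":0,"wz":0,"grip":8.5}]'
```

```text
time: 7.28
ee_pos: [0.481, 0.2441, 0.1285]
tool_rot: [[-0.948, 0.319, 0.0], [0.319, 0.948, 0.0], [-0.0, 0.0, -1.0]]
contact_force: [-0.4, -0.3, 0.2]
gripper_width: 0.0851
```

```bash
python3 - <<'E'
from h import *
s=get_image("scene"); crop(s,260,150,420,270,5,"pics/a4.png"); print(get_obs()["ee_pos"],get_obs()["gripper_width"])
E
```

```text
[0.48115709 0.24415618 0.12878519] 0.0849310205273403
```

View pics/a4.png

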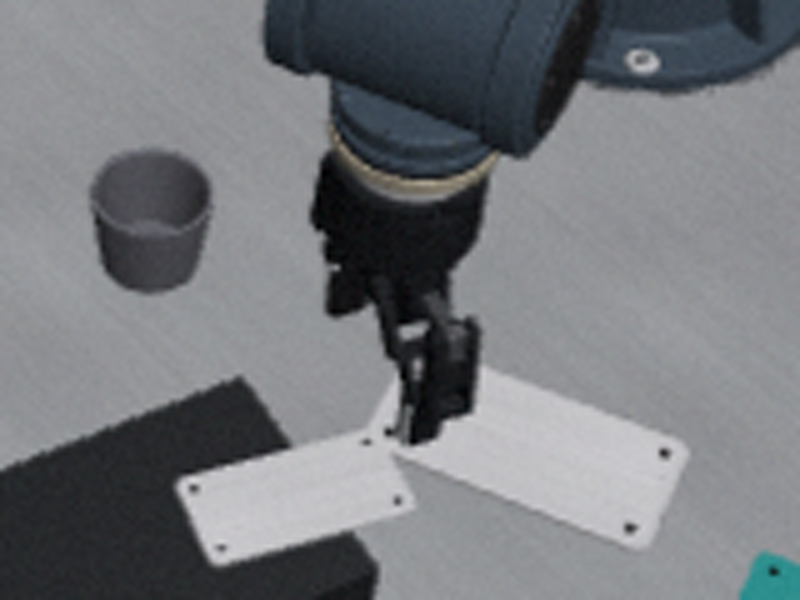

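The open gripper is above the overhanging end. I'll move back 6.5 mm in x and go down beside the edges.

```bash
python3 -m handwheel '[{"tx":-0.65,"ty":0,"tz":-2,"wx":0,"wy":0,"wz":0,"grip":8.5},{"tx":0,"ty":0,"tz":-3,"wx":0,"wy":0,"wz":0,"grip":8.5},{"tx":0,"ty":0,"tz":-2,"wx":0,"wy":0,"wz":0,"grip":8.5},{"tx":0,"ty":0,"tz":-1.5,"wx":0,"wy":0,"wz":0,"grip":8.5},{"tx":0,"ty":0,"tz":0,"wx":0,"wy":0,"wz":0,"grip":8.5}]'; python3 -m handwheel '[{"tx":0,"ty":0,"tz":-0.7,"wx":0,"wy":0,"wz":0,"grip":8.5},{"tx":0,"ty":0,"tz":-0.5,"wx":0,"wy":0,"wz":0,"grip":8.5},{"tx":0,"ty":0,"tz":-0.4,"wx":0,"wy":0,"wz":0,"grip":8.5},{"tx":0,"ty":0,"tz":0,"wx":0,"wy":0,"wz":0,"grip":8.5},{"tx":0,"ty":0,"tz":0,"wx":0,"wy":0,"wz":0,"grip":8.5}]'
```

```text
time: 7.95
ee_pos: [0.4742, 0.244, 0.0427]
tool_rot: [[-0.948, 0.319, -0.001], [0.319, 0.948, -0.0], [0.001, -0.0, -1.0]]
contact_force: [-0.1, -0.8, 1.5]
gripper_width: 0.0851
time: 8.57
ee_pos: [0.4744, 0.2441, 0.027]
tool_rot: [[-0.948, 0.319, 0.0], [0.319, 0.948, 0.0], [-0.0, 0.0, -1.0]]
contact_force: [0.3, -0.9, 1.0]
gripper_width: 0.0851
```

```bash
python3 - <<'E'
from h import *
s=get_image("scene"); crop(s,260,190,380,280,6,"pics/a5.png"); o=get_obs();print(o["ee_pos"],o["contact_force"])
E
```

```text
[0.47437495 0.24407422 0.02700779] [ 0.26609155  0.06796096 -0.1049263 ]
```

View pics/a5.png

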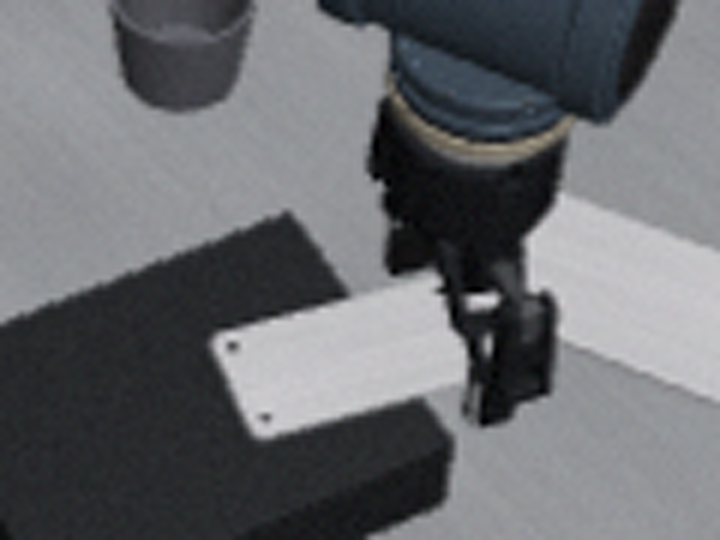

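The fingers stand on both sides of the overhanging end. Closing now.

```bash
python3 -m handwheel '[{"tx":0,"ty":0,"tz":0,"wx":0,"wy":0,"wz":0,"grip":7},{"tx":0,"ty":0,"tz":0,"wx":0,"wy":0,"wz":0,"grip":6.2},{"tx":0,"ty":0,"tz":0,"wx":0,"wy":0,"wz":0,"grip":5},{"tx":0,"ty":0,"tz":0,"wx":0,"wy":0,"wz":0,"grip":5},{"tx":0,"ty":0,"tz":0,"wx":0,"wy":0,"wz":0,"grip":5}]' 40;python3 -m handwheel '[{"tx":0,"ty":0,"tz":0,"wx":0,"wy":0,"wz":0,"grip":5},{"tx":0,"ty":0,"tz":0,"wx":0,"wy":0,"wz":0,"grip":5},{"tx":0,"ty":0,"tz":0.3,"wx":0,"wy":0,"wz":0,"grip":5},{"tx":0,"ty":0,"tz":0.7,"wx":0,"wy":0,"wz":0,"grip":5},{"tx":0,"ty":0,"tz":1,"wx":0,"wy":0,"wz":0,"grip":5}]'
```

```text
time: 9.25
ee_pos: [0.4743, 0.244, 0.027]
tool_rot: [[-0.948, 0.319, 0.0], [0.319, 0.948, 0.0], [-0.0, 0.0, -1.0]]
contact_force: [-0.4, -0.2, 2.7]
gripper_width: 0.0585
time: 9.88
ee_pos: [0.4742, 0.244, 0.0473]
tool_rot: [[-0.948, 0.319, -0.0], [0.319, 0.948, -0.0], [0.0, -0.0, -1.0]]
contact_force: [-0.3, -0.6, -0.7]
gripper_width: 0.0589
```

```bash
python3 - <<'E'
from h import *
s=get_image("scene"); crop(s,260,170,380,260,6,"pics/a6.png"); o=get_obs();print(o["ee_pos"],o["contact_force"],o["wrist_torque"])
E
```

```text
[0.47490202 0.24428784 0.04868433] [-0.2032938   0.5889557   0.27864045] [ 0.01571386 -0.08766306 -0.02333982]
```

View pics/a6.png

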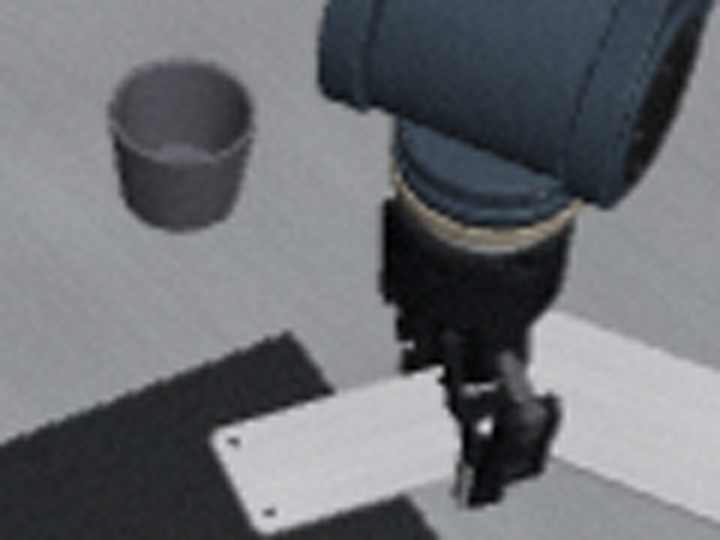

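The plate is lifted with the gripper at 59 mm. Now lift clear, carry it across and turn it to the vise's yaw.

```bash
python3 -m handwheel '[{"tx":0,"ty":0,"tz":2,"wx":0,"wy":0,"wz":0,"grip":5},{"tx":0,"ty":0,"tz":4,"wx":0,"wy":0,"wz":0,"grip":5},{"tx":0,"ty":-1,"tz":5,"wx":0,"wy":0,"wz":0,"grip":5},{"tx":0,"ty":-3,"tz":4,"wx":0,"wy":0,"wz":0.06,"grip":5},{"tx":0,"ty":-5,"tz":1,"wx":0,"wy":0,"wz":0.08,"grip":5}]';python3 -m handwheel '[{"tx":0,"ty":-5,"tz":0,"wx":0,"wy":0,"wz":0.08,"grip":5},{"tx":0.5,"ty":-5,"tz":0,"wx":0,"wy":0,"wz":0.08,"grip":5},{"tx":0.5,"ty":-5,"tz":0,"wx":0,"wy":0,"wz":0.08,"grip":5},{"tx":0.5,"ty":-5,"tz":0,"wx":0,"wy":0,"wz":0.08,"grip":5},{"tx":0.5,"ty":-5,"tz":0,"wx":0,"wy":0,"wz":0.08,"grip":5}]';python3 -m handwheel '[{"tx":0.5,"ty":-5,"tz":0,"wx":0,"wy":0,"wz":0.022,"grip":5},{"tx":0.5,"ty":-5,"tz":0,"wx":0,"wy":0,"wz":0,"grip":5},{"tx":0,"ty":-3,"tz":0,"wx":0,"wy":0,"wz":0,"grip":5},{"tx":0,"ty":-1,"tz":0,"wx":0,"wy":0,"wz":0,"grip":5},{"tx":0,"ty":0,"tz":0,"wx":0,"wy":0,"wz":0,"grip":5}]'
```

```text
time: 10.55
ee_pos: [0.4752, 0.154, 0.2099]
tool_rot: [[-0.984, 0.18, 0.005], [0.18, 0.984, 0.001], [-0.005, 0.002, -1.0]]
contact_force: [0.7, -0.6, -1.4]
gripper_width: 0.0588
time: 11.18
ee_pos: [0.4942, -0.0976, 0.2074]
tool_rot: [[-0.976, -0.216, 0.001], [-0.216, 0.976, -0.0], [-0.001, -0.0, -1.0]]
contact_force: [-0.4, 0.1, 0.0]
gripper_width: 0.0586
time: 11.8
ee_pos: [0.5042, -0.2358, 0.2069]
tool_rot: [[-0.972, -0.234, -0.0], [-0.234, 0.972, 0.0], [0.0, 0.0, -1.0]]
contact_force: [-0.2, 0.6, 0.3]
gripper_width: 0.0583
```

```bash
python3 - <<'E'
from h import *
s=get_image("scene"); crop(s,140,70,300,190,5,"pics/b1.png"); t=get_image("top"); crop(t,270,130,390,230,6,"pics/b1t.png"); print(get_obs()["ee_pos"])
E
```

```text
[ 0.50430968 -0.23494147  0.20698192]
```

View pics/b1.png

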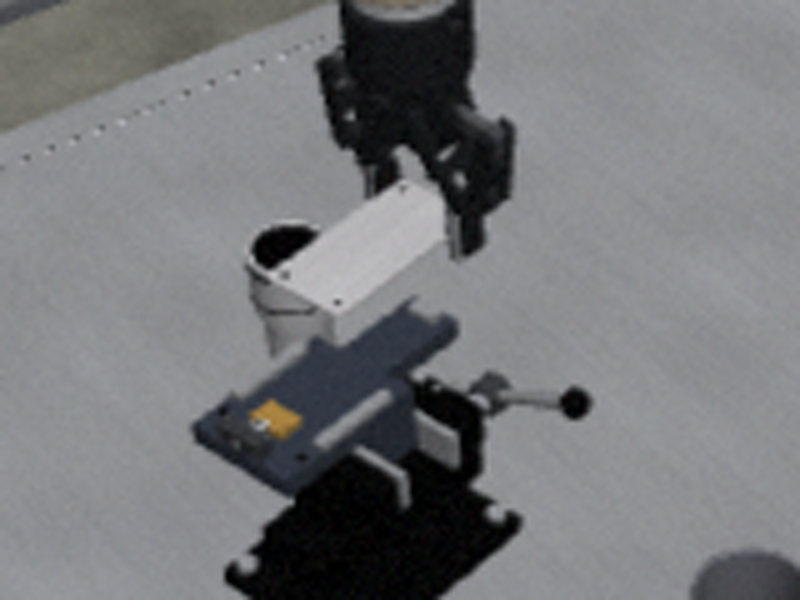

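View pics/b1t.png

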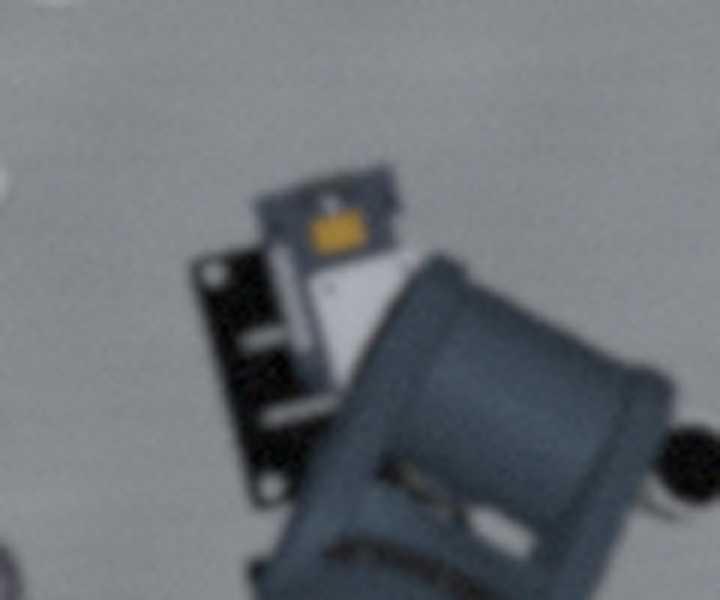

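The plate is held level over the nest. Front holes are at scene crop (286,275) and (338,302), rear hole (404,189), top crop (330,290). I'll check the plate's height and lateral position.

```bash
python3 - <<'E'
from h import *
s=get_image("scene"); t=get_image("top")
S=lambda x,y:(140+(x+.5)/5-.5,70+(y+.5)/5-.5); T=lambda x,y:(270+(x+.5)/6-.5,130+(y+.5)/6-.5)
p,e=two(s,S(338,302),t,T(330,290)); print("front +y hole",p.round(4),e)
X=np.array([np.cos(np.radians(13.6)),np.sin(np.radians(13.6))]);Y=np.array([-X[1],X[0]])
tcp=get_obs()["ee_pos"][:2]
print("tcp s,l",tcp@X,tcp@Y)
for z in (.228,.233):
  H=[onz(s,*S(*q),z)[:2] for q in ((286,275),(338,302),(404,189))]
  print(z,[(round(h@X,4),round(h@Y,4)) for h in H],"fw yaw",np.degrees(np.arctan2(*(H[1]-H[0])[::-1]))-90,"len yaw",np.degrees(np.arctan2(*(H[0]-H[2])[::-1])))
print("plunger/stop l expected -.3485; s0 .506")
E
```

```text
front +y hole [ 0.5929 -0.191   0.2324] 0.0030679818957517883
tcp s,l 0.4349981609777755 -0.3469750544658816
0.228 [(np.float64(0.5298), np.float64(-0.3721)), (np.float64(0.5285), np.float64(-0.3306)), (np.float64(0.4251), np.float64(-0.3753))] fw yaw 15.395011605627474 len yaw 15.36380510713365
0.233 [(np.float64(0.5339), np.float64(-0.3671)), (np.float64(0.5326), np.float64(-0.3259)), (np.float64(0.4298), np.float64(-0.3703))] fw yaw 15.395011605627587 len yaw 15.363805107133594
plunger/stop l expected -.3485; s0 .506
```

Triangulated hole height 0.2324 (expected 0.233), so the plate is flat in the grip and 47 mm ahead of the tool as computed. In the same camera the nest line lies about 3 mm to -y of the plate. I'll back off, tilt the nose down 6° and lower.

```bash
python3 -m handwheel '[{"tx":-1.2,"ty":-0.4,"tz":0,"wx":-0.0125,"wy":0.051,"wz":0,"grip":5},{"tx":-1.3,"ty":-0.4,"tz":-1.2,"wx":-0.0125,"wy":0.051,"wz":0,"grip":5},{"tx":-1.2,"ty":-0.36,"tz":-2,"wx":0,"wy":0,"wz":0,"grip":5},{"tx":0,"ty":0,"tz":-1.5,"wx":0,"wy":0,"wz":0,"grip":5},{"tx":0,"ty":0,"tz":0,"wx":0,"wy":0,"wz":0,"grip":5}]'
```

```text
time: 12.62
ee_pos: [0.4673, -0.247, 0.1592]
tool_rot: [[-0.966, -0.235, -0.103], [-0.234, 0.972, -0.024], [0.106, 0.001, -0.994]]
contact_force: [0.7, 0.2, 0.0]
gripper_width: 0.0585
```

```bash
python3 - <<'E'
from h import *
s=get_image("scene"); crop(s,160,80,270,170,7,"pics/b2.png"); t=get_image("top"); crop(t,290,140,370,220,7,"pics/b2t.png"); o=get_obs();print(o["ee_pos"],o["tool_rot"].round(4).tolist())
E
```

```text
[ 0.46789723 -0.24745374  0.16035169] [[-0.9666, -0.2354, -0.1012], [-0.234, 0.9719, -0.0253], [0.1043, -0.0008, -0.9945]]
```

View pics/b2.png

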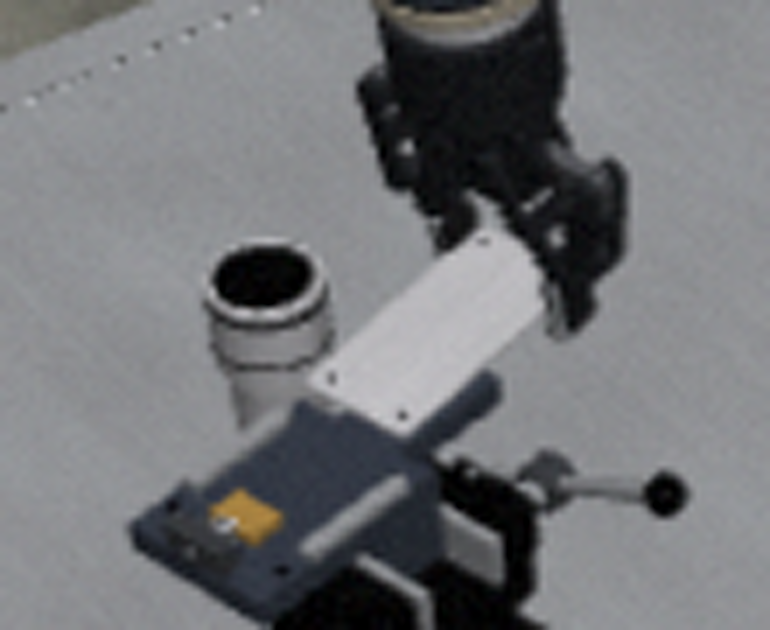

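View pics/b2t.png

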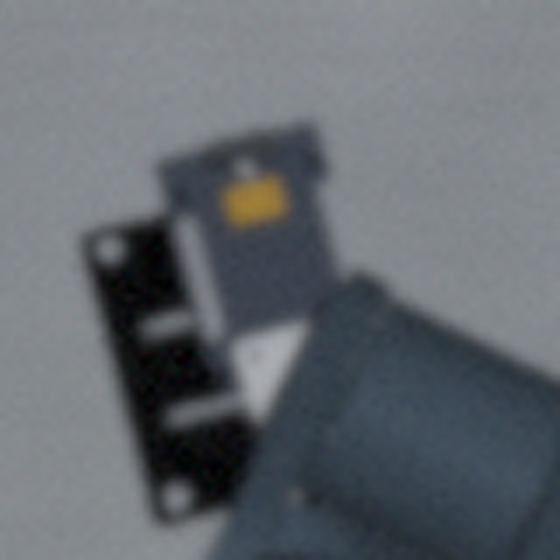

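The lead end is about 20 mm above the floor, just short of the walls. Lowering it.

```bash
python3 -m handwheel '[{"tx":0,"ty":0,"tz":-1.0,"wx":0,"wy":0,"wz":0,"grip":5},{"tx":0,"ty":0,"tz":-0.7,"wx":0,"wy":0,"wz":0,"grip":5},{"tx":0,"ty":0,"tz":-0.2,"wx":0,"wy":0,"wz":0,"grip":5},{"tx":0,"ty":0,"tz":0,"wx":0,"wy":0,"wz":0,"grip":5},{"tx":0,"ty":0,"tz":0,"wx":0,"wy":0,"wz":0,"grip":5}]'
```

```text
time: 13.35
ee_pos: [0.4674, -0.2476, 0.1411]
tool_rot: [[-0.967, -0.235, -0.101], [-0.234, 0.972, -0.025], [0.105, -0.001, -0.995]]
contact_force: [0.1, 0.2, -0.7]
gripper_width: 0.0586
```

```bash
python3 - <<'E'
from h import *
s=get_image("scene"); crop(s,175,105,255,165,9,"pics/b3.png"); t=get_image("top"); crop(t,300,150,360,210,9,"pics/b3t.png"); o=get_obs();print(o["ee_pos"],o["tool_rot"].round(4).tolist(),o["contact_force"])
X=np.array([np.cos(np.radians(13.6)),np.sin(np.radians(13.6))]);Y=np.array([-X[1],X[0]]);print(o["ee_pos"][:2]@X,o["ee_pos"][:2]@Y)
E
```

```text
[ 0.46740009 -0.24764518  0.14109845] [[-0.9667, -0.235, -0.1014], [-0.2337, 0.972, -0.0252], [0.1045, -0.0007, -0.9945]] [-1.06105286 -0.79660995 -0.43988552]
0.3960628502912736 -0.3506069007849454
```

View pics/b3.png

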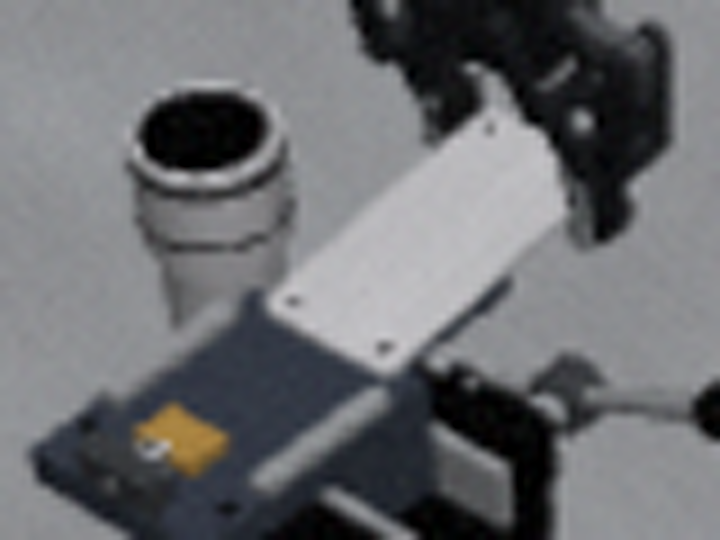

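View pics/b3t.png

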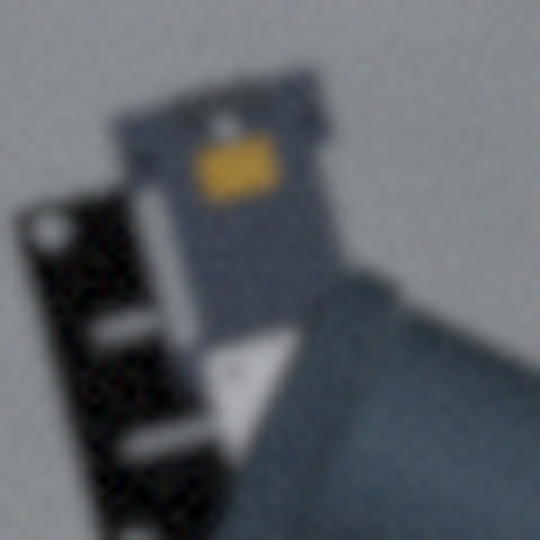

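```bash
python3 - <<'E'
from h import *
s=get_image("scene"); t=get_image("top")
S=lambda x,y:(175+(x+.5)/9-.5,105+(y+.5)/9-.5); T=lambda x,y:(300+(x+.5)/9-.5,150+(y+.5)/9-.5)
X=np.array([np.cos(np.radians(13.6)),np.sin(np.radians(13.6))]);Y=np.array([-X[1],X[0]])
def sl(d,p,z): w=onz(d,*p,z)[:2]; return (w@X).round(4),(w@Y).round(4)
print("holes",[sl(s,S(*p),.1565) for p in ((294,301),(384,348))])
print("rear hole",sl(s,S(489,127),.167))
print("wall near",[sl(s,S(*p),.155) for p in ((385,392),(258,485))])
print("wall far",[sl(s,S(*p),.155) for p in ((235,305),(112,395))])
h=cv2.cvtColor(s["frame"],cv2.COLOR_BGR2HSV); m=cv2.inRange(h,(8,110,80),(30,255,255)); ys,xs=np.nonzero(m[120:200,170:260]);print("plunger",sl(s,(xs.mean()+170,ys.mean()+120),.156))
print("top hole",sl(t,T(235,372),.1565),"wall t",[sl(t,T(*p),.155) for p in ((190,338),(148,195))],"corner t",sl(t,T(203,352),.1555))
h=cv2.cvtColor(t["frame"],cv2.COLOR_BGR2HSV); m=cv2.inRange(h,(8,110,80),(30,255,255)); ys,xs=np.nonzero(m[150:215,300:360]);print("plunger t",sl(t,(xs.mean()+300,ys.mean()+150),.156))
E
```

```text
holes [(np.float64(0.4975), np.float64(-0.3705)), (np.float64(0.496), np.float64(-0.3295))]
rear hole (np.float64(0.3943), np.float64(-0.3738))
wall near [(np.float64(0.5109), np.float64(-0.315)), (np.float64(0.5707), np.float64(-0.3156))]
wall far [(np.float64(0.5105), np.float64(-0.3862)), (np.float64(0.5697), np.float64(-0.3855))]
plunger (np.float64(0.5707), np.float64(-0.3501))
top hole (np.float64(0.4949), np.float64(-0.3281)) wall t [(np.float64(0.5116), np.float64(-0.3153)), (np.float64(0.5679), np.float64(-0.3141))] corner t (np.float64(0.5053), np.float64(-0.3186))
plunger t (np.float64(0.5686), np.float64(-0.3485))
```

Seen in the same camera, the plate's front centre is at lateral -0.350 and the walls' centre at -0.3505, so it is well aligned. The yaw may be about 1° over. I'll make a slight turn correction and lower to touch the floor.

```bash
python3 -m handwheel '[{"tx":-0.03,"ty":0.12,"tz":-0.05,"wx":0,"wy":0,"wz":-0.012,"grip":5},{"tx":0,"ty":0,"tz":-0.05,"wx":0,"wy":0,"wz":0,"grip":5},{"tx":0,"ty":0,"tz":-0.05,"wx":0,"wy":0,"wz":0,"grip":5},{"tx":0,"ty":0,"tz":0,"wx":0,"wy":0,"wz":0,"grip":5},{"tx":0,"ty":0,"tz":0,"wx":0,"wy":0,"wz":0,"grip":5}]'; python3 -m handwheel '[{"tx":0,"ty":0,"tz":-0.03,"wx":0,"wy":0,"wz":0,"grip":5},{"tx":0,"ty":0,"tz":-0.03,"wx":0,"wy":0,"wz":0,"grip":5},{"tx":0,"ty":0,"tz":0,"wx":0,"wy":0,"wz":0,"grip":5},{"tx":0,"ty":0,"tz":0,"wx":0,"wy":0,"wz":0,"grip":5},{"tx":0,"ty":0,"tz":0,"wx":0,"wy":0,"wz":0,"grip":5}]'; python3 -c "
from bench import *
for i in range(3): o=get_obs();print(o['ee_pos'],o['contact_force'].round(2),o['wrist_torque'].round(3))"
```

```text
time: 14.18
ee_pos: [0.467, -0.2464, 0.1394]
tool_rot: [[-0.969, -0.223, -0.102], [-0.222, 0.975, -0.024], [0.105, -0.0, -0.994]]
contact_force: [-0.9, 0.4, -0.1]
gripper_width: 0.0587
time: 14.8
ee_pos: [0.467, -0.2464, 0.1388]
tool_rot: [[-0.969, -0.223, -0.102], [-0.222, 0.975, -0.024], [0.105, -0.0, -0.994]]
contact_force: [0.1, 0.3, -0.2]
gripper_width: 0.0584
[ 0.46700067 -0.24636241  0.13877806] [ 0.13  0.31 -0.17] [-0.067 -0.107  0.032]
[ 0.46700067 -0.24636241  0.13877806] [ 0.13  0.31 -0.17] [-0.067 -0.107  0.032]
[ 0.46700067 -0.24636241  0.13877806] [ 0.13  0.31 -0.17] [-0.067 -0.107  0.032]
```

```bash
python3 -m handwheel '[{"tx":0.5,"ty":0.12,"tz":-0.03,"wx":0,"wy":0,"wz":0,"grip":5},{"tx":0.5,"ty":0.12,"tz":0,"wx":0,"wy":0,"wz":0,"grip":5},{"tx":0.5,"ty":0.12,"tz":0,"wx":0,"wy":0,"wz":0,"grip":5},{"tx":0.5,"ty":0.12,"tz":0,"wx":0,"wy":0,"wz":0,"grip":5},{"tx":0,"ty":0,"tz":0,"wx":0,"wy":0,"wz":0,"grip":5}]'
```

```text
time: 15.42
ee_pos: [0.4878, -0.2417, 0.1386]
tool_rot: [[-0.97, -0.223, -0.101], [-0.222, 0.975, -0.024], [0.104, -0.001, -0.995]]
contact_force: [2.3, -3.6, -0.6]
gripper_width: 0.0583
```

```bash
python3 - <<'E'
from h import *
s=get_image("scene"); crop(s,175,105,255,165,9,"pics/b4.png"); t=get_image("top"); crop(t,300,150,360,210,9,"pics/b4t.png"); o=get_obs();print(o["ee_pos"],o["contact_force"],o["wrist_torque"])
E
```

```text
[ 0.48747541 -0.24171713  0.13861217] [ 2.16463543 -2.09727265 -1.42008681] [-0.47830185 -0.47960175 -0.35671474]
```

View pics/b4.png

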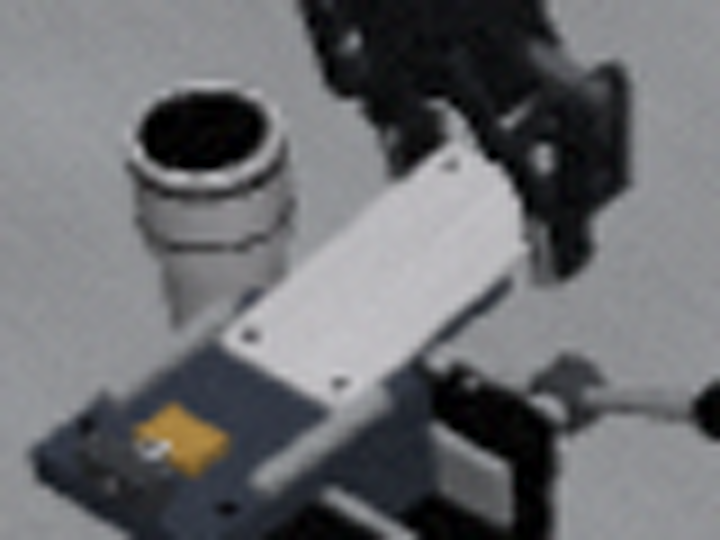

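View pics/b4t.png

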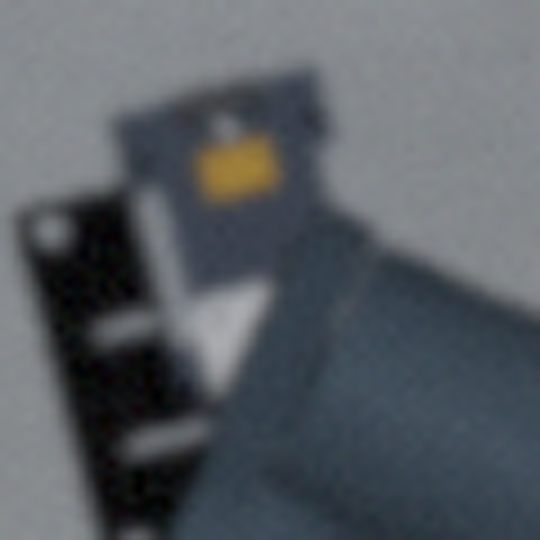

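The lead end is between the walls (x about 22 mm) and bears on the +y wall with about 3 N. I'll ease 0.6 mm toward -y and keep sliding.

```bash
python3 -m handwheel '[{"tx":0.01,"ty":-0.06,"tz":0,"wx":0,"wy":0,"wz":0,"grip":5},{"tx":0.4,"ty":0.1,"tz":0,"wx":0,"wy":0,"wz":0,"grip":5},{"tx":0.5,"ty":0.12,"tz":0,"wx":0,"wy":0,"wz":0,"grip":5},{"tx":0,"ty":0,"tz":0,"wx":0,"wy":0,"wz":0,"grip":5},{"tx":0,"ty":0,"tz":0,"wx":0,"wy":0,"wz":0,"grip":5}]'; python3 -c "
from bench import *
o=get_obs();print(o['ee_pos'],o['contact_force'].round(2),o['wrist_torque'].round(3))"
```

```text
time: 16.15
ee_pos: [0.4963, -0.2399, 0.1385]
tool_rot: [[-0.969, -0.223, -0.102], [-0.222, 0.975, -0.024], [0.104, -0.0, -0.995]]
contact_force: [1.1, -1.5, -0.4]
gripper_width: 0.0588
[ 0.49628751 -0.23985014  0.1384649 ] [ 1.05 -1.54 -0.36] [-0.235 -0.22  -0.202]
```

```bash
python3 -m handwheel '[{"tx":0.3,"ty":0.04,"tz":0,"wx":0,"wy":0,"wz":0.003,"grip":5},{"tx":0.5,"ty":0.11,"tz":0,"wx":0,"wy":0,"wz":0,"grip":5},{"tx":0.5,"ty":0.11,"tz":0,"wx":0,"wy":0,"wz":0,"grip":5},{"tx":0.5,"ty":0.12,"tz":0,"wx":0,"wy":0,"wz":0,"grip":5},{"tx":0,"ty":0,"tz":0,"wx":0,"wy":0,"wz":0,"grip":5}]'; python3 -c "
from bench import *
o=get_obs();print(o['ee_pos'],o['contact_force'].round(2),o['wrist_torque'].round(3))"
```

```text
time: 16.77
ee_pos: [0.5145, -0.2359, 0.1384]
tool_rot: [[-0.969, -0.227, -0.102], [-0.225, 0.974, -0.024], [0.105, -0.0, -0.995]]
contact_force: [0.2, -1.0, 0.3]
gripper_width: 0.0586
[ 0.51452726 -0.23594853  0.13841263] [ 0.17 -0.99  0.34] [-0.077 -0.145 -0.061]
```

```bash
python3 -m handwheel '[{"tx":0.3,"ty":0.07,"tz":0,"wx":0,"wy":0,"wz":0,"grip":5},{"tx":0.3,"ty":0.07,"tz":0,"wx":0,"wy":0,"wz":0,"grip":5},{"tx":0,"ty":0,"tz":0,"wx":0,"wy":0,"wz":0,"grip":5},{"tx":0,"ty":0,"tz":0,"wx":0,"wy":0,"wz":0,"grip":5},{"tx":0,"ty":0,"tz":0,"wx":0,"wy":0,"wz":0,"grip":5}]'; python3 -c "
from bench import *
o=get_obs();print(o['ee_pos'],o['contact_force'].round(2),o['wrist_torque'].round(3))"; python3 -m handwheel '[{"tx":0.2,"ty":0.05,"tz":0,"wx":0,"wy":0,"wz":0,"grip":5},{"tx":0.2,"ty":0.05,"tz":0,"wx":0,"wy":0,"wz":0,"grip":5},{"tx":0,"ty":0,"tz":0,"wx":0,"wy":0,"wz":0,"grip":5},{"tx":0,"ty":0,"tz":0,"wx":0,"wy":0,"wz":0,"grip":5},{"tx":0,"ty":0,"tz":0,"wx":0,"wy":0,"wz":0,"grip":5}]'; python3 -c "
from bench import *
o=get_obs();print(o['ee_pos'],o['contact_force'].round(2),o['wrist_torque'].round(3))"
```

```text
time: 17.4
ee_pos: [0.52, -0.2348, 0.1385]
tool_rot: [[-0.969, -0.226, -0.102], [-0.225, 0.974, -0.024], [0.105, -0.0, -0.994]]
contact_force: [-0.0, 1.1, -0.8]
gripper_width: 0.0586
[ 0.5200266  -0.23476336  0.13847263] [-0.04  1.05 -0.78] [ 0.004 -0.075  0.033]
time: 18.02
ee_pos: [0.5239, -0.2338, 0.1384]
tool_rot: [[-0.969, -0.226, -0.102], [-0.225, 0.974, -0.024], [0.105, -0.0, -0.994]]
contact_force: [-3.6, -0.8, -0.0]
gripper_width: 0.0585
[ 0.52392715 -0.23377274  0.13844385] [-3.59 -0.77 -0.03] [-0.149  0.539 -0.034]
```

Plunger contact at about 3.6 N, so roughly 2 mm pressed. Pushing on about 3 mm.

```bash
python3 -m handwheel '[{"tx":0.15,"ty":0.04,"tz":0,"wx":0,"wy":0,"wz":0,"grip":5},{"tx":0.15,"ty":0.04,"tz":0,"wx":0,"wy":0,"wz":0,"grip":5},{"tx":0,"ty":0,"tz":0,"wx":0,"wy":0,"wz":0,"grip":5},{"tx":0,"ty":0,"tz":0,"wx":0,"wy":0,"wz":0,"grip":5},{"tx":0,"ty":0,"tz":0,"wx":0,"wy":0,"wz":0,"grip":5}]'
```

```text
time: 18.65
ee_pos: [0.527, -0.233, 0.1384]
tool_rot: [[-0.969, -0.226, -0.103], [-0.225, 0.974, -0.024], [0.105, -0.0, -0.994]]
contact_force: [-5.1, -2.0, -0.4]
gripper_width: 0.0586
```

```bash
python3 - <<'E'
from h import *
s=get_image("scene"); crop(s,175,105,255,165,9,"pics/b5.png"); o=get_obs();print(o["ee_pos"],o["contact_force"],o["wrist_torque"])
E
```

```text
[ 0.52695552 -0.23297692  0.13841294] [-4.98891562 -1.41506174 -0.06568653] [-0.19860103  0.6203518  -0.08281973]
```

View pics/b5.png

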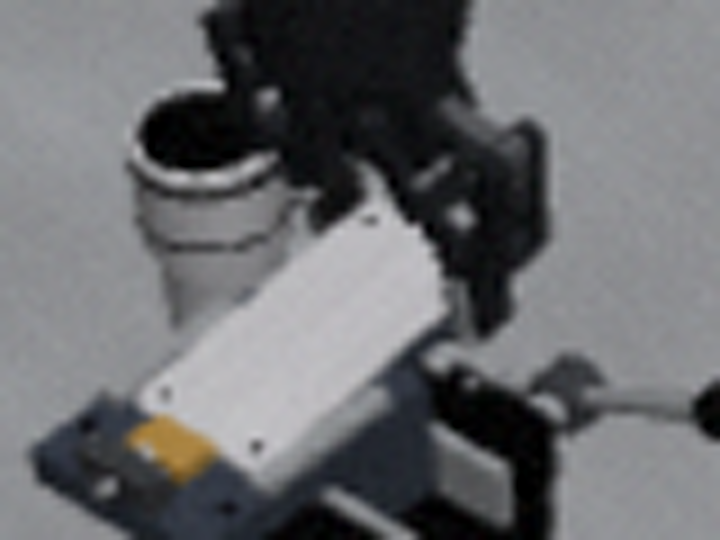

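The plate bears on the plunger at crop (175,440), pressed about 4.8 mm by force, and it is between both walls. I'll push 1 mm more, then lower the tail, pivoting about the lead edge.

```bash
python3 -m handwheel '[{"tx":0.1,"ty":0.02,"tz":0,"wx":0,"wy":0,"wz":0,"grip":5},{"tx":0,"ty":0,"tz":0,"wx":0,"wy":0,"wz":0,"grip":5},{"tx":0.03,"ty":0.01,"tz":-0.2,"wx":0.005,"wy":-0.02,"wz":0,"grip":5},{"tx":0,"ty":0,"tz":0,"wx":0,"wy":0,"wz":0,"grip":5},{"tx":0,"ty":0,"tz":0,"wx":0,"wy":0,"wz":0,"grip":5}]';python3 -c "
from bench import *
o=get_obs();print(o['ee_pos'],o['contact_force'].round(2),o['wrist_torque'].round(3))"
```

```text
time: 19.32
ee_pos: [0.528, -0.2327, 0.1363]
tool_rot: [[-0.971, -0.226, -0.083], [-0.225, 0.974, -0.019], [0.085, 0.0, -0.996]]
contact_force: [-5.8, -1.1, 0.0]
gripper_width: 0.0585
[ 0.52800361 -0.23269311  0.13631676] [-5.79 -1.11  0.02] [-0.3    0.85  -0.077]
```

```bash
python3 -m handwheel '[{"tx":0.03,"ty":0.01,"tz":-0.22,"wx":0.005,"wy":-0.0205,"wz":0,"grip":5},{"tx":0.03,"ty":0.01,"tz":-0.22,"wx":0.005,"wy":-0.0205,"wz":0,"grip":5},{"tx":0,"ty":0,"tz":0,"wx":0,"wy":0,"wz":0,"grip":5},{"tx":0,"ty":0,"tz":0,"wx":0,"wy":0,"wz":0,"grip":5},{"tx":0,"ty":0,"tz":0,"wx":0,"wy":0,"wz":0,"grip":5}]';python3 -c "
from bench import *
o=get_obs();print(o['ee_pos'],o['contact_force'].round(2),o['wrist_torque'].round(3))"
```

```text
time: 19.95
ee_pos: [0.5286, -0.2326, 0.1319]
tool_rot: [[-0.973, -0.226, -0.042], [-0.226, 0.974, -0.009], [0.043, 0.001, -0.999]]
contact_force: [-6.4, -2.3, -0.4]
gripper_width: 0.0584
[ 0.52862224 -0.23255261  0.13191138] [-6.43 -2.34 -0.42] [-0.298  0.876 -0.139]
```

X force is 6.8 N, so the plunger is about home. I'll ease back slightly while finishing the lowering.

```bash
python3 -m handwheel '[{"tx":-0.03,"ty":-0.01,"tz":-0.2,"wx":0.005,"wy":-0.0205,"wz":0,"grip":5},{"tx":0,"ty":0,"tz":-0.2,"wx":0.005,"wy":-0.0205,"wz":0,"grip":5},{"tx":0,"ty":0,"tz":0,"wx":0,"wy":0,"wz":0,"grip":5},{"tx":0,"ty":0,"tz":0,"wx":0,"wy":0,"wz":0,"grip":5},{"tx":0,"ty":0,"tz":0,"wx":0,"wy":0,"wz":0,"grip":5}]'
```

```text
time: 20.58
ee_pos: [0.5285, -0.2326, 0.128]
tool_rot: [[-0.974, -0.226, -0.001], [-0.226, 0.974, 0.001], [0.001, 0.001, -1.0]]
contact_force: [-5.6, -2.9, -0.3]
gripper_width: 0.0587
```

```bash
python3 - <<'E'
from h import *
s=get_image("scene"); crop(s,175,105,255,165,9,"pics/b6.png"); o=get_obs();print(o["ee_pos"],o["tool_rot"].round(4).tolist(),o["contact_force"],o["wrist_torque"])
E
```

```text
[ 0.52850838 -0.23260491  0.12799089] [[-0.9741, -0.2262, -0.0009], [-0.2262, 0.9741, 0.0009], [0.0007, 0.0011, -1.0]] [-4.80035679 -2.90940722 -0.06527166] [-0.34966832  0.80805791 -0.10796997]
```

View pics/b6.png

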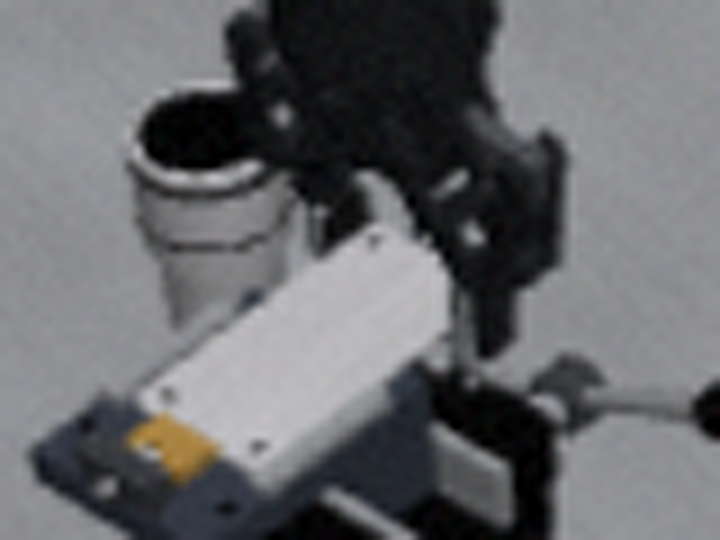

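The plate is level, about 1 mm above the floor by reckoning. Lowering to contact.

```bash
python3 -m handwheel '[{"tx":0,"ty":0,"tz":-0.05,"wx":0,"wy":0,"wz":0,"grip":5},{"tx":0,"ty":0,"tz":0,"wx":0,"wy":0,"wz":0,"grip":5},{"tx":0,"ty":0,"tz":-0.04,"wx":0,"wy":0,"wz":0,"grip":5},{"tx":0,"ty":0,"tz":0,"wx":0,"wy":0,"wz":0,"grip":5},{"tx":0,"ty":0,"tz":0,"wx":0,"wy":0,"wz":0,"grip":5}]';python3 -c "
from bench import *
o=get_obs();print(o['ee_pos'],o['contact_force'].round(2),o['wrist_torque'].round(3))"
python3 -m handwheel '[{"tx":0,"ty":0,"tz":-0.03,"wx":0,"wy":0,"wz":0,"grip":5},{"tx":0,"ty":0,"tz":0,"wx":0,"wy":0,"wz":0,"grip":5},{"tx":0,"ty":0,"tz":-0.03,"wx":0,"wy":0,"wz":0,"grip":5},{"tx":0,"ty":0,"tz":0,"wx":0,"wy":0,"wz":0,"grip":5},{"tx":0,"ty":0,"tz":0,"wx":0,"wy":0,"wz":0,"grip":5}]';python3 -c "
from bench import *
o=get_obs();print(o['ee_pos'],o['contact_force'].round(2),o['wrist_torque'].round(3))"
```

```text
time: 21.25
ee_pos: [0.5285, -0.2326, 0.1275]
tool_rot: [[-0.974, -0.226, -0.001], [-0.226, 0.974, 0.001], [0.001, 0.001, -1.0]]
contact_force: [-7.5, -1.4, 3.4]
gripper_width: 0.0587
[ 0.52850453 -0.23257775  0.12745093] [-7.49 -1.44  3.4 ] [-0.249  1.038 -0.101]
time: 21.88
ee_pos: [0.5285, -0.2326, 0.1274]
tool_rot: [[-0.974, -0.226, -0.001], [-0.226, 0.974, 0.001], [0.001, 0.001, -1.0]]
contact_force: [-9.7, -0.5, 8.5]
gripper_width: 0.0589
[ 0.52851714 -0.23260429  0.12738099] [-9.71 -0.48  8.45] [-0.037  1.395 -0.138]
```

Floor contact at TCP 0.1275, so the underside is at about 0.1505, which agrees with the floor at 0.150. I'll relieve the pressing and ease back toward the stop.

```bash
python3 -m handwheel '[{"tx":0,"ty":0,"tz":0.08,"wx":0,"wy":0,"wz":0,"grip":5},{"tx":-0.1,"ty":-0.02,"tz":0,"wx":0,"wy":0,"wz":0,"grip":5},{"tx":-0.1,"ty":-0.02,"tz":0,"wx":0,"wy":0,"wz":0,"grip":5},{"tx":0,"ty":0,"tz":0,"wx":0,"wy":0,"wz":0,"grip":5},{"tx":0,"ty":0,"tz":0,"wx":0,"wy":0,"wz":0,"grip":5}]';python3 -c "
from bench import *
o=get_obs();print(o['ee_pos'],o['contact_force'].round(2),o['wrist_torque'].round(3))"
python3 -m handwheel '[{"tx":-0.1,"ty":-0.02,"tz":0,"wx":0,"wy":0,"wz":0,"grip":5},{"tx":0,"ty":0,"tz":0,"wx":0,"wy":0,"wz":0,"grip":5},{"tx":-0.05,"ty":-0.01,"tz":0,"wx":0,"wy":0,"wz":0,"grip":5},{"tx":0,"ty":0,"tz":0,"wx":0,"wy":0,"wz":0,"grip":5},{"tx":0,"ty":0,"tz":0,"wx":0,"wy":0,"wz":0,"grip":5}]';python3 -c "
from bench import *
o=get_obs();print(o['ee_pos'],o['contact_force'].round(2),o['wrist_torque'].round(3))"
```

```text
time: 22.5
ee_pos: [0.5268, -0.233, 0.1275]
tool_rot: [[-0.974, -0.226, 0.0], [-0.226, 0.974, 0.001], [-0.0, 0.001, -1.0]]
contact_force: [-2.2, -1.7, 1.8]
gripper_width: 0.0587
[ 0.52682339 -0.23302634  0.12750114] [-2.18 -1.72  1.78] [-0.285  0.48  -0.092]
time: 23.12
ee_pos: [0.5266, -0.2331, 0.1276]
tool_rot: [[-0.974, -0.226, 0.003], [-0.226, 0.974, 0.001], [-0.003, -0.0, -1.0]]
contact_force: [8.0, 1.4, -3.6]
gripper_width: 0.0584
[ 0.52660512 -0.2331034   0.12758466] [ 7.96  1.35 -3.65] [ 0.15  -1.223 -0.088]
```

The tail now bears on the stop (the x force turned to +8 N), so it is seated lengthwise. I'll relieve that and release.

```bash
python3 -m handwheel '[{"tx":0.09,"ty":0.02,"tz":-0.04,"wx":0,"wy":0,"wz":0,"grip":5},{"tx":0,"ty":0,"tz":0,"wx":0,"wy":0,"wz":0,"grip":5},{"tx":0,"ty":0,"tz":0,"wx":0,"wy":0,"wz":0,"grip":5},{"tx":0,"ty":0,"tz":0,"wx":0,"wy":0,"wz":0,"grip":5},{"tx":0,"ty":0,"tz":0,"wx":0,"wy":0,"wz":0,"grip":5}]' 20;python3 -c "
from bench import *
o=get_obs();print(o['ee_pos'],o['contact_force'].round(2),o['wrist_torque'].round(3))"
```

```text
time: 23.75
ee_pos: [0.5267, -0.2331, 0.1274]
tool_rot: [[-0.974, -0.226, 0.001], [-0.226, 0.974, 0.001], [-0.001, 0.0, -1.0]]
contact_force: [5.6, 1.6, 6.3]
gripper_width: 0.0585
[ 0.52666231 -0.23311289  0.12743222] [5.57 1.62 6.26] [ 0.307 -0.78  -0.093]
```

```bash
python3 -m handwheel '[{"tx":0.05,"ty":0.01,"tz":0.02,"wx":0,"wy":0,"wz":0,"grip":5},{"tx":0,"ty":0,"tz":0,"wx":0,"wy":0,"wz":0,"grip":5.9},{"tx":0,"ty":0,"tz":0,"wx":0,"wy":0,"wz":0,"grip":6.3},{"tx":0,"ty":0,"tz":0,"wx":0,"wy":0,"wz":0,"grip":6.8},{"tx":0,"ty":0,"tz":0,"wx":0,"wy":0,"wz":0,"grip":7.5}]';python3 -m handwheel '[{"tx":0,"ty":0,"tz":0,"wx":0,"wy":0,"wz":0,"grip":8.2},{"tx":0,"ty":0,"tz":0,"wx":0,"wy":0,"wz":0,"grip":8.2},{"tx":0,"ty":0,"tz":0,"wx":0,"wy":0,"wz":0,"grip":8.2},{"tx":0,"ty":0,"tz":0,"wx":0,"wy":0,"wz":0,"grip":8.2},{"tx":0,"ty":0,"tz":0,"wx":0,"wy":0,"wz":0,"grip":8.2}]';python3 -c "
from bench import *
o=get_obs();print(o['ee_pos'],o['contact_force'].round(2),o['wrist_torque'].round(3))"
```

```text
time: 24.38
ee_pos: [0.5263, -0.2329, 0.1269]
tool_rot: [[-0.974, -0.226, -0.001], [-0.226, 0.974, 0.001], [0.001, 0.001, -1.0]]
contact_force: [-0.3, -0.0, -0.4]
gripper_width: 0.0753
time: 25.0
ee_pos: [0.5266, -0.233, 0.1272]
tool_rot: [[-0.974, -0.226, -0.0], [-0.226, 0.974, 0.001], [0.0, 0.001, -1.0]]
contact_force: [-0.2, 0.2, -0.2]
gripper_width: 0.0821
[ 0.52659232 -0.23296868  0.12719993] [-0.25  0.22 -0.2 ] [-0.021  0.008  0.004]
```

```bash
python3 - <<'E'
from h import *
s=get_image("scene"); crop(s,175,105,255,165,9,"pics/b7.png")
E
```

```text
(no output)
```

View pics/b7.png

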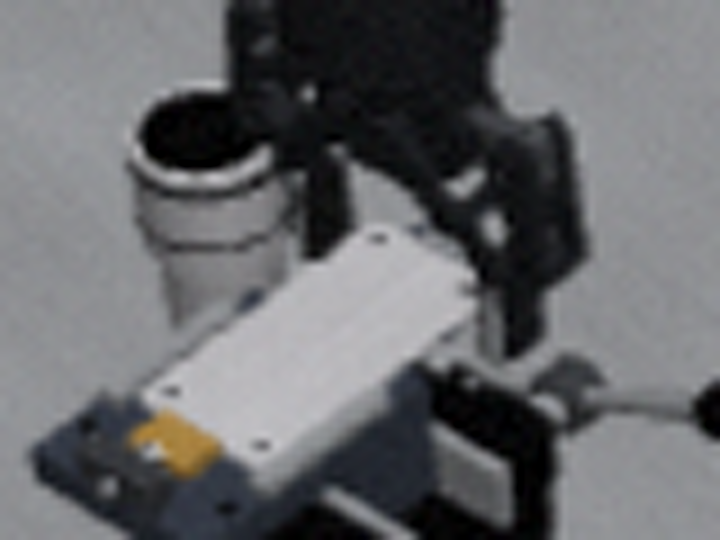

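Both fingers are clear, no residual force, and the plate lies between the walls. Raising straight up, then back.

```bash
python3 -m handwheel '[{"tx":0,"ty":0,"tz":0.5,"wx":0,"wy":0,"wz":0,"grip":8.2},{"tx":0,"ty":0,"tz":1.5,"wx":0,"wy":0,"wz":0,"grip":8.2},{"tx":0,"ty":0,"tz":3,"wx":0,"wy":0,"wz":0,"grip":8.2},{"tx":0,"ty":0,"tz":4,"wx":0,"wy":0,"wz":0,"grip":8.2},{"tx":0,"ty":0,"tz":4,"wx":0,"wy":0,"wz":0,"grip":8.2}]';python3 -m handwheel '[{"tx":-2,"ty":4,"tz":2,"wx":0,"wy":0,"wz":0,"grip":8.2},{"tx":-3,"ty":5,"tz":0,"wx":0,"wy":0,"wz":0,"grip":8.2},{"tx":-3,"ty":5,"tz":0,"wx":0,"wy":0,"wz":0,"grip":8.2},{"tx":-3,"ty":5,"tz":0,"wx":0,"wy":0,"wz":0,"grip":8.2},{"tx":0,"ty":4,"tz":0,"wx":0,"wy":0,"wz":0,"grip":8.2}]'
```

```text
time: 25.68
ee_pos: [0.5265, -0.2329, 0.2596]
tool_rot: [[-0.974, -0.226, 0.001], [-0.226, 0.974, 0.0], [-0.001, 0.0, -1.0]]
contact_force: [-0.3, -0.2, -1.0]
gripper_width: 0.0821
time: 26.3
ee_pos: [0.415, -0.0015, 0.2785]
tool_rot: [[-0.974, -0.226, 0.002], [-0.226, 0.974, 0.001], [-0.002, 0.0, -1.0]]
contact_force: [1.6, -0.5, -0.6]
gripper_width: 0.0819
```

```bash
python3 - <<'E'
from h import *
s=get_image("scene"); crop(s,175,105,255,165,9,"pics/b8.png"); t=get_image("top"); crop(t,290,140,360,210,8,"pics/b8t.png"); cv2.imwrite("pics/full8.png",s["frame"])
E
```

```text
(no output)
```

View pics/b8.png

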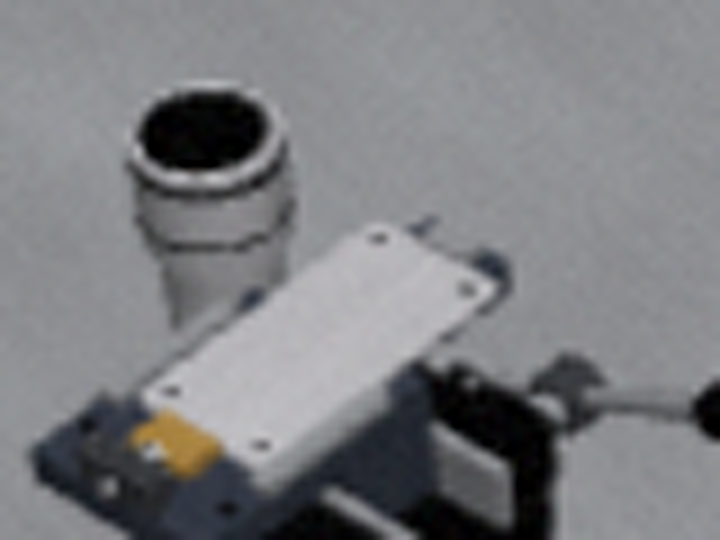

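View pics/b8t.png

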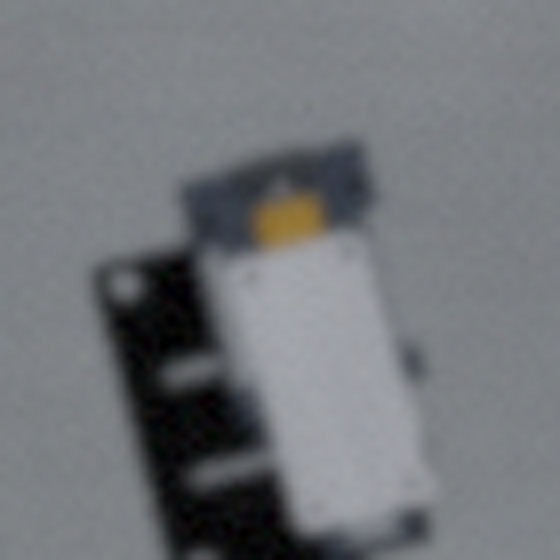

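View pics/full8.png

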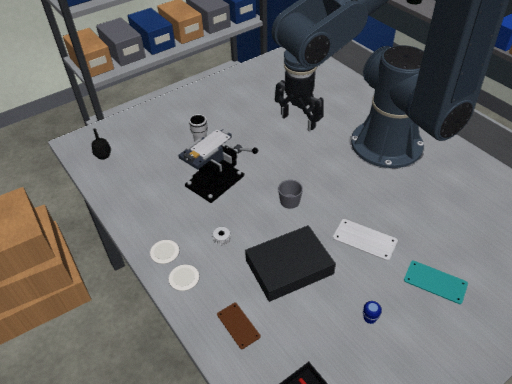

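The arm is clear, the plate sits between the walls touching the plunger, and all bystanders stand where they were. I'll check the tail height and position numerically.

```bash
python3 - <<'E'
from h import *
import pickle
s=get_image("scene"); t=get_image("top"); s0,t0=pickle.load(open("im0.pkl","rb"))
S=lambda x,y:(175+(x+.5)/9-.5,105+(y+.5)/9-.5); T=lambda x,y:(290+(x+.5)/8-.5,140+(y+.5)/8-.5)
X=np.array([np.cos(np.radians(13.6)),np.sin(np.radians(13.6))]);Y=np.array([-X[1],X[0]])
def sl(w): return (w[:2]@X).round(4)-.5045,(w[:2]@Y).round(4)+.3497
H=[onz(s,*S(*p),.153) for p in ((173,391),(262,444),(467,289),(379,238))]
print([sl(h) for h in H]); c=sum(H)/4; print("centre",sl(c)); d=(H[0]+H[1]-H[2]-H[3])/2; print("yaw rel",np.degrees(np.arctan2(d[1],d[0]))-13.6, np.linalg.norm(d), np.linalg.norm(H[1]-H[0]),np.linalg.norm(H[2]-H[3]))
for a,b in (((173,391),(345,253)),((262,444),(252,273)),((467,289),(315,508)),((379,238),(412,482))): print("tri",two(s,S(*a),t,T(*b)))
for nm,a,b,box in (("s",s0,s,(170,120,260,200)),("t",t0,t,(300,150,360,215))):
  x0,y0,x1,y1=box
  for d in (a,b):
    h=cv2.cvtColor(d["frame"],cv2.COLOR_BGR2HSV); m=cv2.inRange(h,(8,110,80),(30,255,255)); ys,xs=np.nonzero(m[y0:y1,x0:x1]); print("plunger",nm,sl(onz(d,xs.mean()+x0,ys.mean()+y0,.156)),len(xs))
st=s["frame"][120:150,210:240]; cv2.imwrite("pics/z.png",np.hstack([cv2.resize(s0["frame"][120:150,210:240],None,fx=12,fy=12,interpolation=cv2.INTER_CUBIC),cv2.resize(st,None,fx=12,fy=12,interpolation=cv2.INTER_CUBIC)]))
# bystanders moved?
print("diff",[ (n,float(np.abs(s["frame"][y0:y1,x0:x1].astype(int)-s0["frame"][y0:y1,x0:x1]).mean())) for n,(x0,y0,x1,y1) in {"housing":(188,112,210,135),"eyep":(360,296,384,325),"knob":(212,226,232,246),"cup":(275,180,305,208)}.items()])
E
```

```text
[(np.float64(0.0494), np.float64(-0.022999999999999965)), (np.float64(0.04960000000000009), np.float64(0.019199999999999995)), (np.float64(-0.05179999999999996), np.float64(0.018100000000000005)), (np.float64(-0.05279999999999996), np.float64(-0.0247))]
centre (np.float64(-0.0013999999999999568), np.float64(-0.002599999999999991))
yaw rel 0.776905951994106 0.10182979564821987 0.04219236996147758 0.04275632644785046
tri (array([ 0.62619486, -0.22895471,  0.15499748]), np.float64(0.002409474532424728))
tri (array([ 0.61725284, -0.18873524,  0.15511868]), np.float64(0.00023203378251886617))
tri (array([ 0.51801721, -0.21340343,  0.15449354]), np.float64(0.002454184621373868))
tri (array([ 0.52808367, -0.2540456 ,  0.1557115 ]), np.float64(0.00175683342542894))
plunger s (np.float64(0.06610000000000005), np.float64(-9.999999999998899e-05)) 43
plunger s (np.float64(0.06930000000000003), np.float64(-9.999999999998899e-05)) 36
plunger t (np.float64(0.06420000000000003), np.float64(0.0009000000000000119)) 40
plunger t (np.float64(0.0687000000000001), np.float64(0.0009000000000000119)) 31
diff [('housing', 5.019762845849803), ('eyep', 4.811302681992337), ('knob', 5.9375), ('cup', 4.205555555555556)]
```

View pics/z.png

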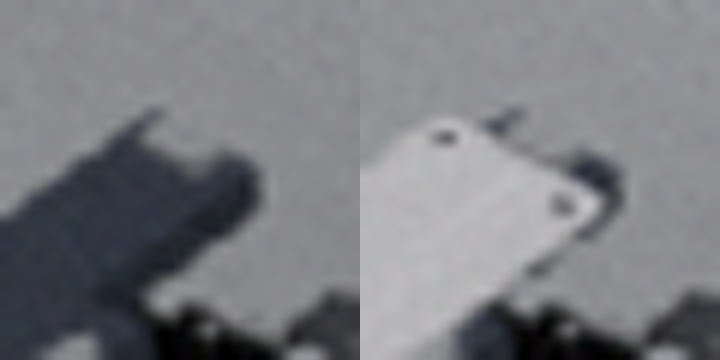

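The checks agree:
- **Height:** hole heights are uniform, 0.1545–0.1557 m at both ends. The 2 mm bias is within calibration, and there is no tilt of the kind a tail resting on the stop would give.
- **Position:** the centre is 1.4 mm from nominal along x, and the yaw is within 0.8°.
- **Plunger:** it is displaced about 3–4 mm.
- **Stop and bystanders:** the stop is visible behind the tail end, and the bystanders are unchanged.

Handing in.

```bash
python3 -c "
from bench import *
print(finish_job()); print(get_obs()['time'])"
```

```text
the job is handed in; nothing more can be done
None
the job is handed in; nothing more can be done
```

The plate is in the nest, let go and flat, held against the tail stop by the plunger. I handed the job in shortly after 26 s on the robot's clock; no verdict is reported back.

I dragged it about 86 mm along the stone with shut fingertips (5–9 N) until the end nearest the robot overhung by about 40 mm. I took that end from the sides and carried it to the vise. With the nose tilted down 6°, I slid it between the walls and pressed the plunger. I then lowered the tail, eased it back until it bore on the stop (about 8 N), and released.

**Last checks:**
- **Flat:** the four screw holes measure within about 1 mm of each other in height. They read about 2 mm above nominal, which is within the camera calibration.
- **Position along the vise:** the centre is about 1.4 mm from nominal by camera. The contact with the stop agrees that it is seated lengthwise.
- **Position across:** the camera puts the plate about 2.6 mm off the nest's line, which disagrees with the 1 mm clearance inside the walls. I take this as image error, because the plate is visibly between the walls.
- **Square:** about 0.8° off by camera, against a limit of about 2.9°.
- **Plunger:** pressed in about 3.2 mm in one view and 4.5 mm in the other, roughly the seated 3 mm. The view looking straight down is partly hidden by the plate and sits right at the upper limit.
- **Bystanders:** all four look unmoved in the last picture, and the arm stood clear of everything.

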